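# Pack the vacuum pump's free foot with slotted shims

## Robot

A 7-joint arm with a two-finger parallel gripper is mounted at the origin on the work surface. World frame = base frame: x ahead of the robot, y to its left, z up, the work surface at z = 0. Lengths are in m, angles in rad, forces in N, time in s.
With the tool pointing down it reaches from about 0.35 to 0.9 m from the base axis. Payload 8.1 kg.
Tool frame: the origin (TCP) lies on the centre line of the jaws, within the pads' length; the fingertips stand 14 mm ahead of it and the grasp point (between the pads) lies 5 mm behind it (arm.tip_reach is the distance from the TCP to the fingertips, in m); z points along the fingers, y is the direction in which the jaws open and shut (so a half turn about z gives the same grasp; the last joint's range is limited). The gripper opens to 92 mm and grips with 3 to 60 N. Pads are 19 mm wide; open, the fingers measure 130 mm over their backs; the gripper's body (75 mm by 190 mm) begins 47 mm behind the grasp point.
Start: joints at [-1.307, 0.434, 0.025, 1.573, -0.012, 1.134, -0.075], TCP at [0.224, 0.583, 0.241] pointing down, gripper open.
Joint ranges: [-2.62, 2.62], [-0.44, 2.09], [-1.27, 1.32], [0.08, 2.57], [-1.32, 4.46], [0.12, 2], [-2.74, 2.74]. Speed limits (rad/s): [2.22, 2.22, 3.01, 3.01, 3.14, 3.14, 3.14].

## Interface

Orientations are given as a rotation vector (axis times angle).
In Python, from cell import sensors, vision, arm, nets gives the robot as it stands.
- The arm moves only by the shell command python3 -m handwheel 'ROWS' [FORCE]. ROWS is JSON, a list of rows, each an object of numbers: "tx", "ty", "tz": the shift along the tool's x, y, z in cm; "wx", "wy", "wz": the turn, a rotation vector about the tool's x, y, z in degrees; "claw": the opening, from 0 (shut) to 1 (fully open). A call has 1 to 12 rows; each row is the pose to reach, as a shift and turn from the pose commanded when the call began, along the tool's axes at that moment; what a row does not reach only later rows make up. A row lasts 1/12 s, in which the tool goes at most 41.7 mm and 7.16 degrees, less where a joint would pass 70% of its speed; a pose out of reach is approached as far as the arm can. A call with a gripper value outside its range is refused whole. The fingers move at their own pace and stop on an object; FORCE is the grip in N (left out, the last holds). Time passes only in rows, so rows that repeat a pose let the fingers close. It gives the time, the measured TCP pose, the force and the opening at its end, in the units of the state.
- sensors.observe(): the state, without advancing time (a new reading comes with each control period).
- vision.get_image(name): name is "scene" or "top" or "wrist"; returns (picture, depth): 400x640x3 uint8, blue, green, red; 400x640 float32, m along the optical axis (not along the pixel's ray), 0 where there is no reading.
- vision.camera_model(name): a dict with "K" (3x3 intrinsics, pixels), "xyz" and "attitude" of the camera in the world; the wrist camera has in their place "hand_eye" (4x4, takes a point from camera to tool coordinates, whose origin is the TCP and whose axes are the flange's). Camera axes: x right, y down, z forward; pixel columns grow to the right and rows downward; lengths in m; the calibration is good to about 2 mm. A picture is of the moment at which its call begins: read the wrist's pose just before it. camera_model takes no time and is no camera call.
- arm.sign_off(): hands the job in, once; it reports no verdict.
Trained networks look in the newest picture that a camera, given by its name, has taken for a name from the list of things; names that differ only in an ending like _2 or _b are one class to them, and where a whole thing is asked for, a point or a joint stands for the part that bears it (a point fixed in the world has none). Each returns a list of dicts, best first, with "score" (0 to 1); they miss things now and then, are a little off and sometimes report something else, mostly with a low value. They report only what shows in the picture. A call takes as long as a camera call. They do not tell look-alikes from the thing itself.
- nets.cut_out(label, camera): "region" (400x640 bool, what is visible of it) and "uv" ([column, row] in pixels, amid what is visible of it).
The state is a dict: "clock": time; "joints": joint angles; "dq": joint speeds; "joint_efforts": joint torques, N m; "position": TCP position; "ee_rot": TCP orientation; "force": force on the tool from outside, world axes, zero at the start; "ft_torque": the same for the moment, N m; "width": opening from 0.0 (shut) to 1.0 (fully open).
Only numpy, scipy, OpenCV 4.12 (cv2) and the standard library are available. Lean on these libraries where they do the work, as an engineer would, in place of code of your own. Each camera call takes 0.05 s, during which the arm holds its last target.

## Task

One foot of the vacuum pump hangs clear of the bench, its corner propped on a little screw jack: slide the slotted steel shims flat under that foot by their slotted end, one on top of another and each pushed home against the stud, until the stack takes the weight and the corner just lifts off the jack, using no more shims than that needs. Finish while still holding: keep your grip on the last, topmost shim, pushed home under the foot, so that the stack stays put for the nut to be run down. Do not lift the pump with the gripper, and leave the other things on the bench alone.

Things in the scene. Friction and masses are not known exactly. Their poses are not given: they have to be found in the camera images.
- pump_set: the fixed part of a vacuum pump that stands on a steel skid (460 x 330 mm): rubber pads under three of the skid's four flat feet, and the upright stud (10 mm thick) of the fourth, the free foot, which hangs clear. Origin on that stud's axis, level with the free foot's underside at the start: its height is the gap (8 to 17 mm, varies). z up; y out from the foot's open end: shims go in along -y.
- foot_toe (a point): lower edge of the free foot's open end, mid-width. The foot is a plate 60 mm wide, 10 thick; its underside is flat from 33 mm behind to 20 mm before the stud axis, then turned up at 20 degrees to this edge, 45 mm out and 9 mm higher, so it rides up over a shim too thick for what is left of the gap; it then bears on the stack with about 8 N and the shim drags at 6 to 20 N.
- bench: the dark stone bench top, at height 0; does not move
- mat: a thin grey rubber mat 310 x 200 x 3 mm, fixed, on which the shims start; origin under its centre
- shim1: one of four equal slotted steel shims: a flat plate 40 mm wide (x), 140 long (y), 6 thick, about 0.2 kg; origin at the centre of its underside. The slot (16 mm wide, 30 deep) opens at the -y end and goes round the stud; pushed home its bottom meets the stud, the origin 45 mm from the stud axis along pump_set's +y. Hold it by the plain +y end, which stays well outside the foot.
- shim2: one of four equal slotted steel shims: a flat plate 40 mm wide (x), 140 long (y), 6 thick, about 0.2 kg; origin at the centre of its underside. The slot (16 mm wide, 30 deep) opens at the -y end and goes round the stud; pushed home its bottom meets the stud, the origin 45 mm from the stud axis along pump_set's +y. Hold it by the plain +y end, which stays well outside the foot.
- shim3: one of four equal slotted steel shims: a flat plate 40 mm wide (x), 140 long (y), 6 thick, about 0.2 kg; origin at the centre of its underside. The slot (16 mm wide, 30 deep) opens at the -y end and goes round the stud; pushed home its bottom meets the stud, the origin 45 mm from the stud axis along pump_set's +y. Hold it by the plain +y end, which stays well outside the foot.
- shim4: one of four equal slotted steel shims: a flat plate 40 mm wide (x), 140 long (y), 6 thick, about 0.2 kg; origin at the centre of its underside. The slot (16 mm wide, 30 deep) opens at the -y end and goes round the stud; pushed home its bottom meets the stud, the origin 45 mm from the stud axis along pump_set's +y. Hold it by the plain +y end, which stays well outside the foot.
- spanner: an open-ended spanner, a bystander to be left alone
- nut_jar: a small glass jar with metal cap, a bystander to be left alone
- screwdriver: a screwdriver, a bystander to be left alone
- oil: a white oil bottle, 190 mm tall, a bystander to be left alone
- dish: a shallow aluminium dish, a bystander to be left alone
- bolt_box: a small carton, a bystander to be left alone
- jack (a point): a small steel screw jack (35 mm across) under the skid's side rail, 100 mm behind the free foot's stud; it carries that corner at the start and stays where it is
- pump: pump, motor and skid with the free foot. At the start its origin and axes equal pump_set's (within 1 mm); as the free foot rises so does the origin, by the same amount. It lies on pump_set's -y side of the foot; the motor starts 90 mm behind the stud, 0.2 m high; the other foot of this end has its stud at x = -260 mm. It rocks stiffly, rises 8 mm at most and sinks back by itself.
Things that resemble listed ones, but are neither listed nor needed, are in the scene too. Leave any black or orange look-alike of the shim2 alone.

How it is judged:
By the outcome, as a careful person would: the job done as asked, in the order asked, and still so for the second after the job is handed in, while the arm keeps its last pose, push and grip.
It also fails if it takes over 72 s, if anything falls off the work surface, if the arm or the gripper's body presses on something with over 40 N, if the wrist force passes 120 N, or if a joint passes its speed limit or range.

## Working session

There is one attempt and no reset: what is moved stays moved. The work goes in short steps, Python scripts to look and compute and a shell command to move; the robot and the scene stay as the last step left them, time stands still between calls to the robot, and variables do not carry over. Pictures are saved under pics/ and viewed, and the job is handed in when it is done.

```bash
ls; mkdir -p pics; python3 - <<'E'
from cell import sensors, vision, arm, nets
import cv2
print(sensors.observe())
for n in ("scene","top","wrist"):
    p,d=vision.get_image(n); cv2.imwrite(f"pics/{n}0.png",p)
    print(n,vision.camera_model(n))
E
```

```text
pics
{'clock': 0.0, 'joints': array([-1.30658497,  0.43523133,  0.02494927,  1.57410633, -0.01157962,
        1.13400576, -0.07509642]), 'dq': array([-0.00083352, -0.00123878,  0.00101609,  0.00019782,  0.00048723,
       -0.00131557, -0.00102058]), 'joint_efforts': array([-4.67650116e-04, -6.67862034e+01,  9.84622948e-01, -3.14454782e+01,
       -6.05442119e-02,  4.31448966e-02,  1.67554613e-04]), 'position': array([0.22401728, 0.58293879, 0.23993594]), 'ee_rot': array([-5.72991253e-01, -3.08875358e+00,  2.51327388e-03]), 'force': array([ 0.00281821,  0.10058881, -0.14930795]), 'ft_torque': array([-4.37732805e-02,  2.52952232e-02,  4.53827952e-05]), 'width': 1.0011113452434284}
scene {'K': array([[389.36556451,   0.        , 316.58764576],
       [  0.        , 389.36556451, 198.20391444],
       [  0.        ,   0.        ,   1.        ]]), 'xyz': array([1.12859463, 0.47397635, 0.80146354]), 'attitude': array([-1.36331957, -2.18496345,  0.91922379])}
top {'K': array([[383.35278304,   0.        , 312.59528345],
       [  0.        , 383.35278304, 194.61459935],
       [  0.        ,   0.        ,   1.        ]]), 'xyz': array([0.41765447, 0.16979666, 1.02123621]), 'attitude': array([-2.18068625,  2.18752926, -0.11402682])}
wrist {'K': array([[301.328879  ,   0.        , 316.93952826],
       [  0.        , 301.328879  , 202.19122495],
       [  0.        ,   0.        ,   1.        ]]), 'hand_eye': array([[-4.12870558e-04, -9.59574190e-01, -2.81455508e-01,
         7.47277105e-02],
       [ 9.99999863e-01, -3.05208433e-04, -4.26356432e-04,
        -4.13586481e-04],
       [ 3.23218033e-04, -2.81455646e-01,  9.59574184e-01,
        -1.45126816e-01],
       [ 0.00000000e+00,  0.00000000e+00,  0.00000000e+00,
         1.00000000e+00]])}
```

View pics/scene0.png

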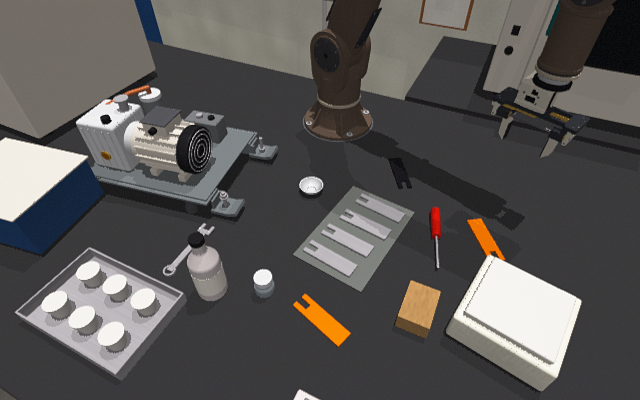

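View pics/top0.png

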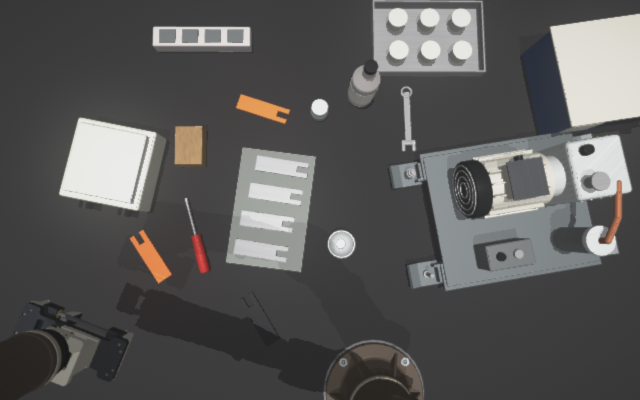

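View pics/wrist0.png

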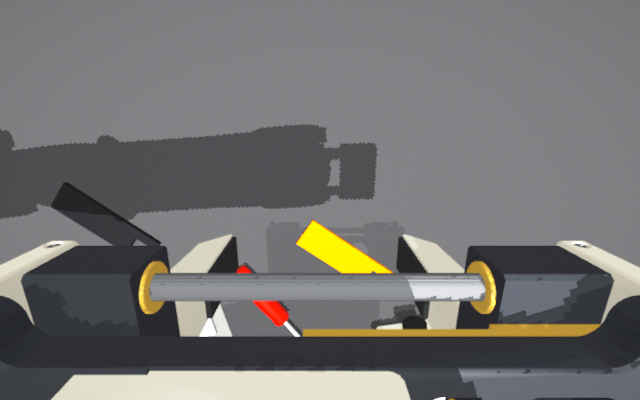

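The scene picture shows the mat at (355,235) with four grey shims. The two skid feet on this end are at (228,203) and (262,150). In the top picture image up is world +x and left is +y, so the free foot, whose partner sits at x = -260 mm, is the upper one at about (407,175).

Look-alikes, as top pixels:
- **Grey shims on the mat:** (280,166), (274,194), (266,221) and (260,250). These are the real ones.
- **Orange:** (263,108) and (150,256).
- **Black:** about (262,312).

Next I'll measure.

```bash
cat > h.py <<'E'
import numpy as np, cv2
from scipy.spatial.transform import Rotation as R
from cell import sensors, vision, arm, nets
def cam(name):
    m=vision.camera_model(name); K=m["K"]
    if "xyz" in m: return K,R.from_rotvec(m["attitude"]).as_matrix(),np.array(m["xyz"])
    s=sensors.observe(); T=np.eye(4);T[:3,:3]=R.from_rotvec(s["ee_rot"]).as_matrix();T[:3,3]=s["position"]
    W=T@m["hand_eye"]; return K,W[:3,:3],W[:3,3]
def at_z(c,uv,z):
    K,Rm,t=c; uv=np.atleast_2d(np.asarray(uv,float))
    r=(np.c_[uv,np.ones(len(uv))]@np.linalg.inv(K).T)@Rm.T
    return t+r*((z-t[2])/r[:,2])[:,None]
def cloud(c,d):
    K,Rm,t=c; v,u=np.mgrid[:d.shape[0],:d.shape[1]]
    p=np.stack([(u-K[0,2])/K[0,0]*d,(v-K[1,2])/K[1,1]*d,d],-1)
    return p@Rm.T+t
def proj(c,P):
    K,Rm,t=c; q=(np.atleast_2d(P)-t)@Rm@K.T; return q[:,:2]/q[:,2:]
E
python3 - <<'E'
from h import *
p,d=vision.get_image("top"); c=cam("top"); C=cloud(c,d)
print("bench z",np.median(C[300:330,500:600,2]), "mat",np.median(C[205:208,255:290,2]))
for l in ("shim2","foot_toe","jack","pump_set","spanner","oil","nut_jar"):
    for r in nets.cut_out(l,"top"):
        m=r["region"]; uv=r["uv"]; 
        pts=np.argwhere(m)[:,::-1].astype(np.float32)
        rect=cv2.minAreaRect(pts); b=cv2.boxPoints(rect)
        print(l,round(r["score"],2),np.round(uv), m.sum(), np.round(np.median(C[m],0),3))
        if l=="shim2":
            W=at_z(c,b,0.009)[:,:2]; ctr=W.mean(0); e1=W[1]-W[0]; e2=W[2]-W[1]
            e=e1 if np.linalg.norm(e1)>np.linalg.norm(e2) else e2
            print("   ",ctr.round(4),np.linalg.norm(e1).round(4),np.linalg.norm(e2).round(4),"dir deg",np.degrees(np.arctan2(e[1],e[0])).round(1))
cr=cv2.resize(p[140:300,210:330],None,fx=5,fy=3.7,interpolation=cv2.INTER_CUBIC)
cv2.imwrite("pics/topcrop1.png",cv2.resize(p[140:300,215:330],None,fx=3.7,fy=3.7,interpolation=cv2.INTER_CUBIC))
cv2.imwrite("pics/topcrop2.png",cv2.resize(p[145:300,340:480],None,fx=3.8,fy=3.8,interpolation=cv2.INTER_CUBIC))
ps,ds=vision.get_image("scene")
cv2.imwrite("pics/scrop.png",cv2.resize(ps[130:230,170:300],None,fx=6,fy=6,interpolation=cv2.INTER_CUBIC))
E
```

```text
bench z -0.0008015844630706592 mat 0.001937747772474685
shim2 0.82 [263. 224.] 747 [0.44  0.279 0.008]
    [0.4381 0.2751] 0.0411 0.1386 dir deg -98.3
shim2 0.78 [262. 107.] 732 [0.743 0.292 0.005]
    [0.7399 0.2881] 0.0422 0.1418 dir deg -107.9
shim2 0.77 [281. 166.] 738 [0.584 0.242 0.008]
    [0.5825 0.2363] 0.0411 0.1404 dir deg -99.6
shim2 0.74 [257. 252.] 788 [0.362 0.294 0.008]
    [0.3615 0.2899] 0.0426 0.1401 dir deg -99.2
shim2 0.68 [258. 321.] 842 [0.183 0.29  0.005]
    [0.187 0.292] 0.0436 0.1412 dir deg -148.6
shim2 0.66 [276. 189.] 763 [0.512 0.258 0.008]
    [0.5103 0.2537] 0.0424 0.1414 dir deg -100.0
shim2 0.64 [153. 255.] 792 [0.345 0.573 0.005]
    [0.3487 0.5741] 0.0424 0.1387 dir deg -146.5
shim2 0.52 [198. 248.] 434 [0.364 0.446 0.022]
    [0.4023 0.4594] 0.0259 0.1969 dir deg -164.8
foot_toe 0.93 [516. 204.] 26503 [ 0.474 -0.312  0.11 ]
jack 0.89 [520. 205.] 26559 [ 0.474 -0.311  0.108]
jack 0.65 [274. 189.] 708 [0.512 0.256 0.008]
jack 0.32 [515. 202.] 26547 [ 0.473 -0.312  0.109]
pump_set 0.62 [517. 204.] 26860 [ 0.474 -0.311  0.101]
spanner 0.66 [406. 120.] 490 [ 0.711 -0.104  0.006]
spanner 0.64 [307. 224.] 172280 [ 0.441  0.226 -0.001]
spanner 0.17 [340. 245.] 542 [0.378 0.08  0.013]
oil 0.91 [366.  86.] 1119 [0.766 0.031 0.124]
nut_jar 0.59 [319. 111.] 336 [0.725 0.136 0.053]
nut_jar 0.36 [341. 244.] 616 [0.379 0.081 0.014]
```

View pics/topcrop1.png

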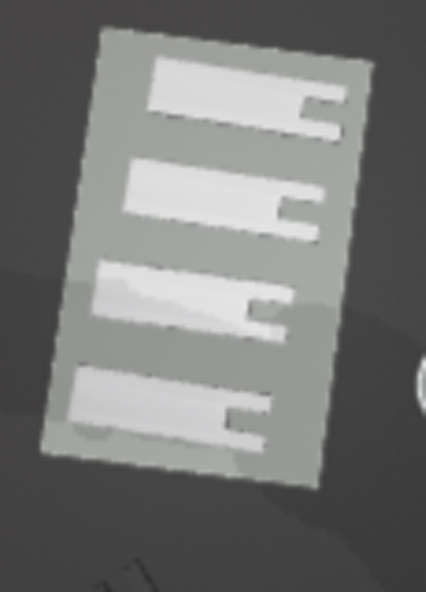

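View pics/topcrop2.png

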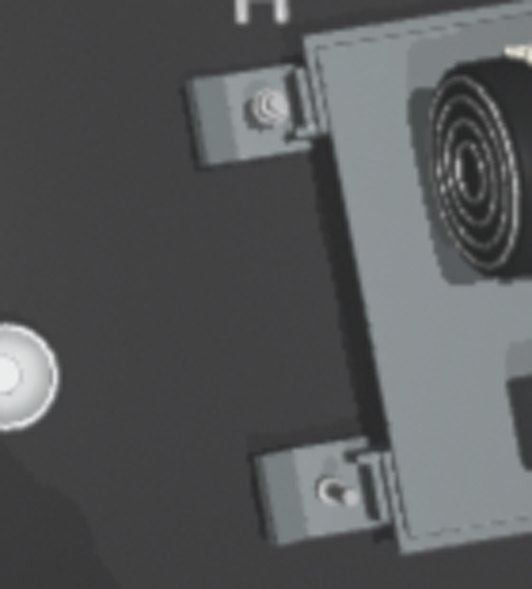

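View pics/scrop.png

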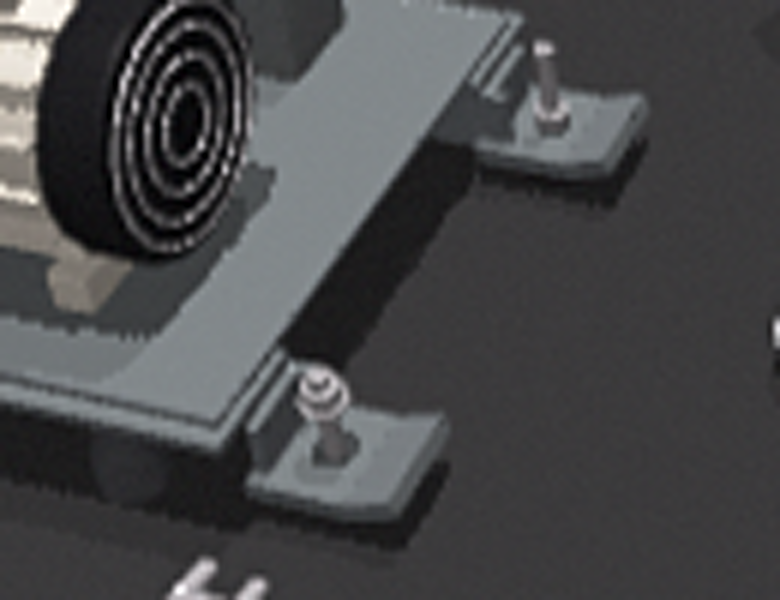

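The crops show four identical grey shims, with their slots facing the pump. The upper foot in the top picture, stud near (410,172), has its nut run up the stud. Its rail stands on the round jack, so it is the free foot. The lower foot's nut is tight. Next: foot pose and gap from the depth.

```bash
python3 - <<'E'
from h import *
for n in ("top","scene"):
    c=cam(n); D=[];
    for i in range(4):
        p,d=vision.get_image(n); D.append(d)
    d=np.median(D,0); C=cloud(c,d)
    print(n,"noise",np.std(np.array(D),0)[100:300,100:500].mean())
    x,y,z=C[...,0],C[...,1],C[...,2]
    reg=(x>.48)&(x<.66)&(y>-.16)&(y<.02)&(d>0)
    b=reg&(z<.004); 
    A=np.c_[x[b],y[b],np.ones(b.sum())]; k=np.linalg.lstsq(A,z[b],rcond=None)[0]
    print("bench plane",k,b.sum())
    zr=z-(k[0]*x+k[1]*y+k[2])
    f=reg&(zr>.012)&(zr<.045)
    hist,e=np.histogram(zr[f],np.arange(.012,.046,.001)); print(dict(zip((e[:-1]*1000).round().astype(int).tolist(),hist.tolist())))
    np.savez(f"c_{n}.npz",P=np.c_[C[f],zr[f]],uv=np.argwhere(f)[:,::-1])
    P=C[f]; 
    print("ext",P.min(0).round(3),P.max(0).round(3))
    vis=np.zeros(p.shape,np.uint8); vis[...,:]=p
    uv=np.argwhere(f); u0,v0=uv[:,1].min()-8,uv[:,0].min()-8; u1,v1=uv[:,1].max()+8,uv[:,0].max()+8
    zc=np.clip(zr*1000/50*255,0,255).astype(np.uint8)
    both=np.hstack([p[v0:v1,u0:u1],cv2.applyColorMap(zc,cv2.COLORMAP_JET)[v0:v1,u0:u1]])
    s=780/both.shape[1]; cv2.imwrite(f"pics/foot_{n}.png",cv2.resize(both,None,fx=s,fy=s,interpolation=cv2.INTER_NEAREST)); print(u0,v0,s)
E
```

```text
top noise 0.008288606
bench plane [ 5.18858420e-05  3.57076946e-04 -8.79272897e-04] 3343
{12: 0, 13: 0, 14: 0, 15: 0, 16: 2, 17: 0, 18: 0, 19: 0, 20: 1, 21: 3, 22: 3, 23: 16, 24: 73, 25: 121, 26: 110, 27: 41, 28: 34, 29: 31, 30: 28, 31: 36, 32: 25, 33: 19, 34: 10, 35: 4, 36: 2, 37: 1, 38: 0, 39: 3, 40: 4, 41: 1, 42: 4, 43: 1, 44: 3}
ext [ 0.522 -0.145  0.016] [ 0.592 -0.048  0.044]
381 154 7.3584905660377355
scene noise 0.009330133
bench plane [ 0.00076554  0.00029109 -0.0014678 ] 2371
{12: 0, 13: 0, 14: 0, 15: 0, 16: 3, 17: 8, 18: 4, 19: 5, 20: 4, 21: 8, 22: 6, 23: 15, 24: 61, 25: 105, 26: 61, 27: 22, 28: 25, 29: 22, 30: 25, 31: 21, 32: 19, 33: 15, 34: 10, 35: 4, 36: 6, 37: 2, 38: 4, 39: 2, 40: 3, 41: 4, 42: 3, 43: 4, 44: 3}
ext [ 0.523 -0.149  0.015] [ 0.594 -0.047  0.044]
202 186 7.8
```

```bash
python3 - <<'E'
from h import *
for n in ("top","scene"):
    D=np.load(f"c_{n}.npz"); P=D["P"]; 
    m=(P[:,3]>.0225)&(P[:,3]<.037); Q=P[m]
    fl=Q[(Q[:,3]<.0272)]; print(n,"flat med",np.median(fl[:,3]))
    # keep main cluster
    for phi in np.radians([0]): pass
    # direction: slope gradient of ramp
    rm=Q[(Q[:,3]>.0285)&(Q[:,3]<.035)&(Q[:,1]>-.085)]
    k=np.linalg.lstsq(np.c_[rm[:,:2],np.ones(len(rm))],rm[:,3],rcond=None)[0]
    print("ramp slope deg",np.degrees(np.arctan(np.hypot(k[0],k[1]))),"dir",np.degrees(np.arctan2(k[1],k[0])),len(rm))
    r=cv2.minAreaRect(Q[:,:2].astype(np.float32)); print(r)
    for a in (8,9,10,10.5,11):
        pass
E
python3 - <<'E'
from h import *
import json
# straight edges from the top image around the foot: project model overlay
c=cam("top"); p,d=vision.get_image("top")
g=cv2.cvtColor(p,cv2.COLOR_BGR2GRAY)
cv2.imwrite("pics/footbig.png",cv2.resize(p[155:200,380:435],None,fx=14,fy=13,interpolation=cv2.INTER_NEAREST))
E
```

```text
top flat med 0.025667080733976645
ramp slope deg 8.951416402357319 dir 98.45918185476306 147
((0.5586328506469727, -0.09591849148273468), (0.0597781203687191, 0.09069978445768356), 9.60283088684082)
scene flat med 0.025447373399126196
ramp slope deg 7.517278615235626 dir 99.71008844208036 98
((0.5596461296081543, -0.0958695337176323), (0.06112649664282799, 0.09241268783807755), 10.669306755065918)
```

View pics/footbig.png

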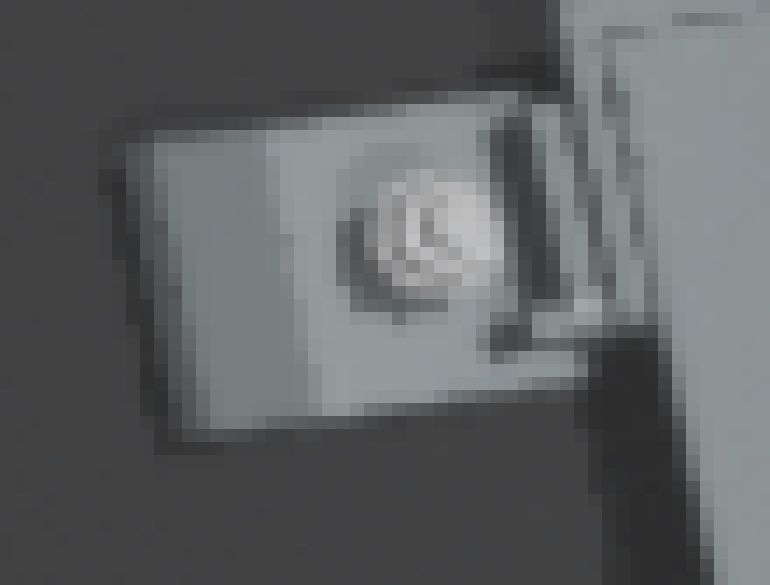

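View pics/foot_scene.png

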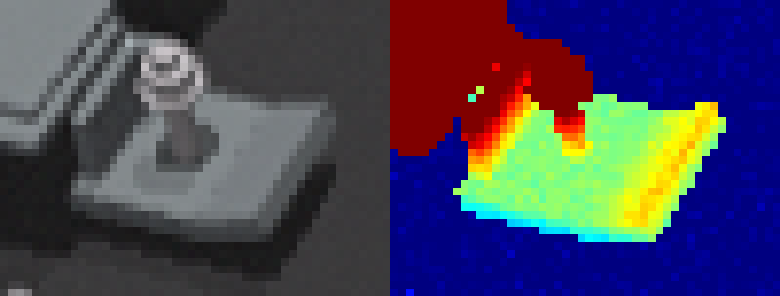

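The foot pictures show the plate, the bend line and the stud base at scene pixel (225,207). The flat top is about 25.6 mm above the bench, so the gap is about 15.5 mm and three shims (18 mm) are needed. Next I'll refine the yaw and stud position.

```bash
python3 - <<'E'
from h import *
s=cam("scene"); t=cam("top")
print("stud base scene",at_z(s,[[225.1,207.2]],.0245))
# skid plate end edge via depth in top and scene
for n in ("top","scene"):
    c=cam(n); p,d=vision.get_image(n); C=cloud(c,d); x,y,z=C[...,0],C[...,1],C[...,2]
    m=(x>.25)&(x<.6)&(y>-.25)&(y<-.08)&(z>.045)
    hist,e=np.histogram(z[m],np.arange(.045,.1,.002)); zt=e[hist.argmax()]+.001
    m&=abs(z-zt)<.004
    # for each x bin, max y
    ed=[]
    for xa in np.arange(.33,.54,.005):
        k=m&(x>=xa)&(x<xa+.005)
        if k.sum()>3: ed.append((xa+.0025,np.sort(y[k])[-2]))
    ed=np.array(ed); l=np.polyfit(ed[:,0],ed[:,1],1); r=ed[:,1]-np.polyval(l,ed[:,0]); k=abs(r)<.004; l=np.polyfit(ed[k,0],ed[k,1],1)
    print(n,"skid z",zt,"yaw",np.degrees(np.arctan(l[0])),k.sum(),r[k].std())
# overlay hypothesised foot
psi=np.radians(10.0); S=np.array([.559,-.0957]); ex=np.array([np.cos(psi),np.sin(psi)]); ey=np.array([-np.sin(psi),np.cos(psi)])
g=.0152
def P(a,b,z): q=S+a*ex+b*ey; return [q[0],q[1],z]
for n in ("top","scene"):
    c=cam(n); p,d=vision.get_image(n)
    box=(155,205,380,440) if n=="top" else (180,225,195,255)
    f=13; im=cv2.resize(p[box[0]:box[1],box[2]:box[3]],None,fx=f,fy=f,interpolation=cv2.INTER_NEAREST)
    def L(A,B,col):
        q=((proj(c,np.array([A,B]))+.5-[box[2],box[0]])*f).astype(int).tolist(); cv2.line(im,q[0],q[1],col,1)
    for a in (-.03,.03):
        L(P(a,.0182,g+.01),P(a,-.033,g+.01),(0,0,255)); L(P(a,.0182,g+.01),P(a,.0416,g+.0185),(0,0,255))
    for b,z,co in ((.0182,g+.01,(0,255,0)),(.0416,g+.0185,(0,255,0)),(.045,g+.009,(255,0,0))): L(P(-.03,b,z),P(.03,b,z),co)
    for a in (-.005,.005): L(P(a,0,g+.01),P(a,0,g+.05),(0,255,255))
    L(P(-.03,.045,0),P(.03,.045,0),(255,0,255))
    cv2.imwrite(f"pics/ov_{n}.png",im)
E
```

```text
stud base scene [[ 0.56545656 -0.09142499  0.0245    ]]
top skid z 0.06600000000000002 yaw 9.184206503419427 42 0.0006790764766530113
scene skid z 0.06600000000000002 yaw 9.40387760728322 40 0.0015627636879714747
```

View pics/ov_top.png

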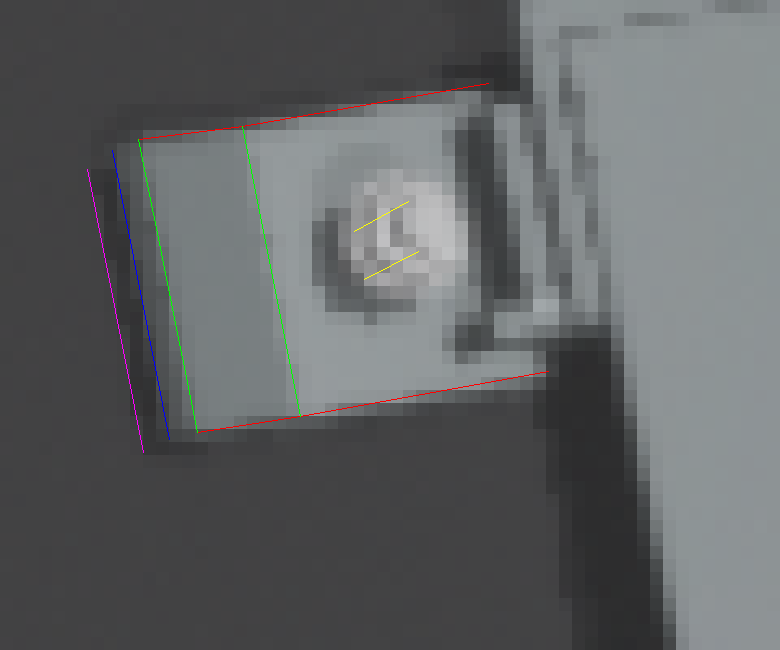

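View pics/ov_scene.png

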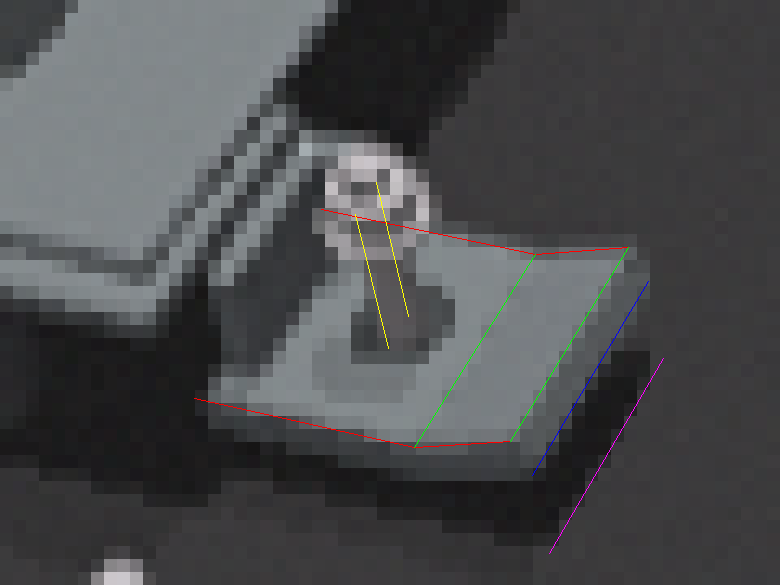

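The overlay fits the foot within about a pixel in both pictures: stud near (0.559,-0.097), yaw about 9.4°. Next, refined shim poses.

```bash
cat >> h.py <<'E'
STUD=np.array([.559,-.097]); YAW=9.4
def go(xy,ztip,yaw,tilt=None):
    """tool-frame move (cm, deg) from the present pose to TCP over xy, tips at ztip, tool y at world angle yaw deg"""
    s=sensors.observe(); R0=R.from_rotvec(s["ee_rot"])
    a=np.radians(yaw); ty=np.array([np.cos(a),np.sin(a),0]); tz=np.array([0,0,-1.]); tx=np.cross(ty,tz)
    R1=R.from_matrix(np.c_[tx,ty,tz])
    d=R0.inv().apply(np.array([xy[0],xy[1],ztip+arm.tip_reach])-s["position"])*100
    w=np.degrees((R0.inv()*R1).as_rotvec())
    print("t",d.round(2),"w",w.round(1),"|","pos",s["position"].round(4),"F",s["force"].round(1),"w",round(s["width"],3),"clk",s["clock"])
def inpump(xy):
    p=np.radians(YAW); q=np.asarray(xy)[:2]-STUD
    return np.array([q@[np.cos(p),np.sin(p)],q@[-np.sin(p),np.cos(p)]])*1000
def frompump(a,b):
    p=np.radians(YAW); return STUD+np.array([np.cos(p),np.sin(p)])*a/1000+np.array([-np.sin(p),np.cos(p)])*b/1000
E
python3 - <<'E'
from h import *
p,d=vision.get_image("top"); c=cam("top"); print(arm.tip_reach)
g=cv2.cvtColor(p,cv2.COLOR_BGR2GRAY)
big=cv2.resize(g,None,fx=8,fy=8,interpolation=cv2.INTER_CUBIC)
for ctr in ((.5825,.2363),(.5103,.2537),(.4381,.2751),(.3615,.29)):
    u,v=proj(c,[[*ctr,.009]])[0]
    roi=np.zeros_like(big); 
    # local threshold between shim core and mat
    box=cv2.boxPoints(((u*8,v*8),(66*8,24*8),6)).astype(int); cv2.fillPoly(roi,[box],255)
    vals=big[roi>0]; th,_=cv2.threshold(vals.reshape(-1,1),0,255,cv2.THRESH_OTSU)
    m=((big>th)&(roi>0)).astype(np.uint8)
    n,l,st,_=cv2.connectedComponentsWithStats(m); k=1+st[1:,4].argmax(); pts=np.argwhere(l==k)[:,::-1]
    W=at_z(c,(pts+.5)/8-.5,.009)[:,:2].astype(np.float32)
    r=cv2.minAreaRect(W); print(th,np.round(r[0],4),np.round(r[1],4),round(r[2],2), "area",st[k,4]/64)
go((.59,.291),.10,-9)
E
```

```text
0.014
188.0 [0.5832 0.236 ] [0.1397 0.0403] 80.62 area 685.578125
192.0 [0.5103 0.2523] [0.1404 0.041 ] 81.01 area 710.4375
187.0 [0.4381 0.2742] [0.1416 0.0406] 81.61 area 718.734375
177.0 [0.3623 0.2898] [0.1396 0.0407] 80.37 area 731.46875
t [-44.64 -14.17  12.67] w [ 0. -0. 78.] | pos [0.2242 0.5834 0.2408] F [-0.4  0.1  0.2] w 0.998 clk 1.3
```

```bash
python3 -m handwheel '[{"tx":-44.6,"ty":-14.2,"tz":7,"wz":78,"claw":0.62},{"tx":-44.6,"ty":-14.2,"tz":7,"wz":78,"claw":0.62},{"tx":-44.6,"ty":-14.2,"tz":7,"wz":78,"claw":0.62},{"tx":-44.6,"ty":-14.2,"tz":7,"wz":78,"claw":0.62},{"tx":-44.6,"ty":-14.2,"tz":7,"wz":78,"claw":0.62},{"tx":-44.6,"ty":-14.2,"tz":7,"wz":78,"claw":0.62},{"tx":-44.6,"ty":-14.2,"tz":7,"wz":78,"claw":0.62},{"tx":-44.6,"ty":-14.2,"tz":7,"wz":78,"claw":0.62},{"tx":-44.6,"ty":-14.2,"tz":7,"wz":78,"claw":0.62},{"tx":-44.6,"ty":-14.2,"tz":7,"wz":78,"claw":0.62},{"tx":-44.6,"ty":-14.2,"tz":7,"wz":78,"claw":0.62},{"tx":-44.6,"ty":-14.2,"tz":7,"wz":78,"claw":0.62}]'
python3 - <<'E'
from h import *
go((.592,.290),.05,-9.2)
p,d=vision.get_image("wrist"); cv2.imwrite("pics/w1.png",p)
E
```

```text
t [-44.86 -14.19  17.67] w [ 0.  -0.  78.2] | pos [0.2242 0.5834 0.2408] F [-0.4  0.1  0.2] w 0.998 clk 1.3invalid input
```

View pics/w1.png

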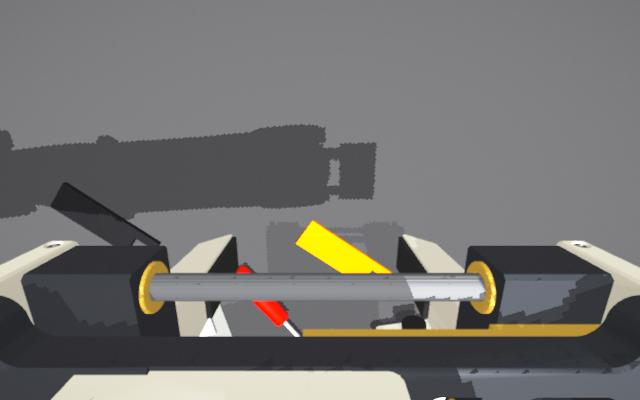

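The call was refused and nothing moved. I'll try one row with every key.

```bash
python3 -m handwheel '[{"tx":-3,"ty":-1,"tz":0.5,"wx":0,"wy":0,"wz":6,"claw":0.62}]' 30
```

```text
clock: 1.43
position: [0.2426, 0.5676, 0.2363]
ee_rot: [-0.717, -3.054, -0.005]
force: [-0.9, 0.0, 0.5]
width: 0.964
```

```bash
python3 -m handwheel '[{"tx":-10,"ty":-3,"tz":1,"wx":0,"wy":0,"wz":20,"claw":0.62},{"tx":-10,"ty":-3,"tz":1,"wx":0,"wy":0,"wz":20,"claw":0.62},{"tx":-10,"ty":-3,"tz":1,"wx":0,"wy":0,"wz":20,"claw":0.62}]'
```

```text
clock: 1.68
position: [0.3283, 0.4869, 0.2255]
ee_rot: [1.268, 2.871, -0.002]
force: [0.7, -0.9, -1.0]
width: 0.756
```

```bash
python3 - <<'E'
from h import *
go((.592,.290),.12,-9.2)
E
```

```text
t [-32.3    6.23   9.24] w [ 0.1  0.1 51.5] | pos [0.3283 0.4869 0.2255] F [ 0.7 -0.9 -1. ] w 0.756 clk 1.6833
```

```bash
python3 -m handwheel '[{"tx":-32.3,"ty":6.2,"tz":9,"wx":0,"wy":0,"wz":51.5,"claw":0.62},{"tx":-32.3,"ty":6.2,"tz":9,"wx":0,"wy":0,"wz":51.5,"claw":0.62},{"tx":-32.3,"ty":6.2,"tz":9,"wx":0,"wy":0,"wz":51.5,"claw":0.62},{"tx":-32.3,"ty":6.2,"tz":9,"wx":0,"wy":0,"wz":51.5,"claw":0.62},{"tx":-32.3,"ty":6.2,"tz":9,"wx":0,"wy":0,"wz":51.5,"claw":0.62},{"tx":-32.3,"ty":6.2,"tz":9,"wx":0,"wy":0,"wz":51.5,"claw":0.62},{"tx":-32.3,"ty":6.2,"tz":9,"wx":0,"wy":0,"wz":51.5,"claw":0.62},{"tx":-32.3,"ty":6.2,"tz":9,"wx":0,"wy":0,"wz":51.5,"claw":0.62},{"tx":-32.3,"ty":6.2,"tz":9,"wx":0,"wy":0,"wz":51.5,"claw":0.62},{"tx":-32.3,"ty":6.2,"tz":9,"wx":0,"wy":0,"wz":51.5,"claw":0.62}]'
python3 - <<'E'
from h import *
go((.592,.290),.05,-9.2)
p,d=vision.get_image("wrist"); cv2.imwrite("pics/w1.png",p)
p,d=vision.get_image("top"); cv2.imwrite("pics/t1.png",p)
E
```

```text
clock: 2.52
position: [0.5922, 0.2928, 0.1347]
ee_rot: [2.384, 2.042, -0.003]
force: [-0.4, 0.2, 0.6]
width: 0.62
t [-0.26  0.02  7.07] w [0.1 0.2 0.3] | pos [0.5922 0.2928 0.1347] F [-0.4  0.2  0.6] w 0.62 clk 2.5167
```

View pics/w1.png

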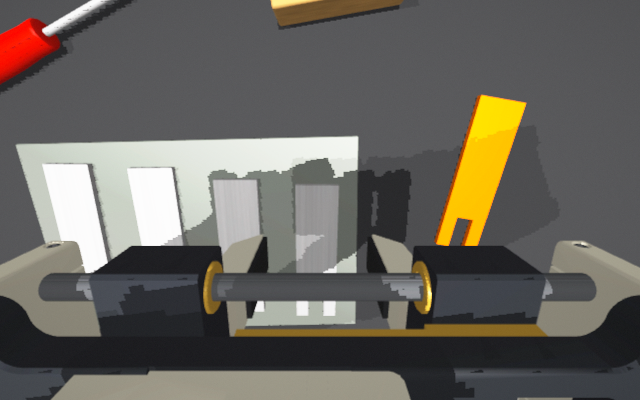

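View pics/t1.png

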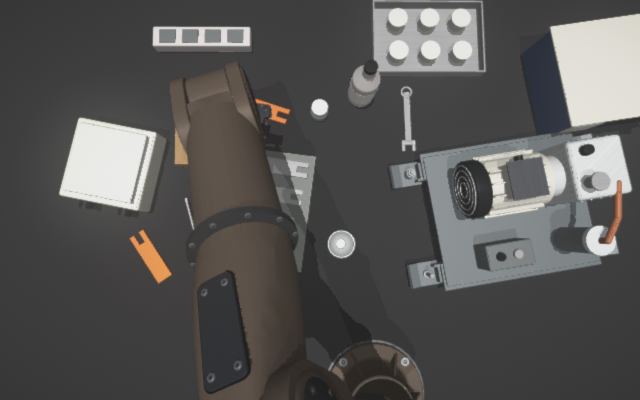

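The wrist picture shows shim1's plain end at columns 295–339, row 184, centred between the fingers. The top view is blocked by the arm. I'll check it against the wrist calibration.

```bash
python3 - <<'E'
from h import *
c=cam("wrist")
W=at_z(c,[[295,184.5],[339,184.5],[316.9,184.5]],.009); print(W.round(4), "expect end", (np.array([.5832,.236])+.07*np.array([.16,.987])).round(4))
go((.5925,.290),.0045,-9.2)
E
```

```text
[[0.5721 0.3127 0.009 ]
 [0.6123 0.3067 0.009 ]
 [0.5921 0.3097 0.009 ]] expect end [0.5944 0.3051]
t [-0.68  0.44 11.69] w [-0.  -0.   0.7] | pos [0.5893 0.2974 0.1354] F [-0.1  0.9 -0.1] w 0.619 clk 2.6167
```

```bash
python3 -m handwheel '[{"tx":-0.3,"ty":0.2,"tz":3,"wx":0,"wy":0,"wz":0.4,"claw":0.62},{"tx":-0.7,"ty":0.4,"tz":6,"wx":0,"wy":0,"wz":0.7,"claw":0.62},{"tx":-0.7,"ty":0.4,"tz":8,"wx":0,"wy":0,"wz":0.7,"claw":0.62},{"tx":-0.7,"ty":0.4,"tz":9,"wx":0,"wy":0,"wz":0.7,"claw":0.62},{"tx":-0.7,"ty":0.4,"tz":9,"wx":0,"wy":0,"wz":0.7,"claw":0.62},{"tx":-0.7,"ty":0.4,"tz":9,"wx":0,"wy":0,"wz":0.7,"claw":0.62},{"tx":-0.7,"ty":0.4,"tz":9,"wx":0,"wy":0,"wz":0.7,"claw":0.62}]'
python3 - <<'E'
from h import *
go((.5925,.290),.0045,-9.2)
p,d=vision.get_image("wrist"); cv2.imwrite("pics/w2.png",p)
go((.5925,.290),.0045,-9.2)
E
```

```text
clock: 3.2
position: [0.5931, 0.2909, 0.0475]
ee_rot: [2.392, 2.037, 0.004]
force: [0.5, -0.3, 0.2]
width: 0.62
t [-0.11 -0.05  2.9 ] w [ 0.1 -0.1  0. ] | pos [0.5931 0.2909 0.0475] F [ 0.5 -0.3  0.2] w 0.62 clk 3.2
t [-0.09 -0.07  2.9 ] w [ 0.1 -0.1  0. ] | pos [0.5933 0.2907 0.0475] F [ 0.1 -0.4  0.8] w 0.622 clk 3.25
```

View pics/w2.png

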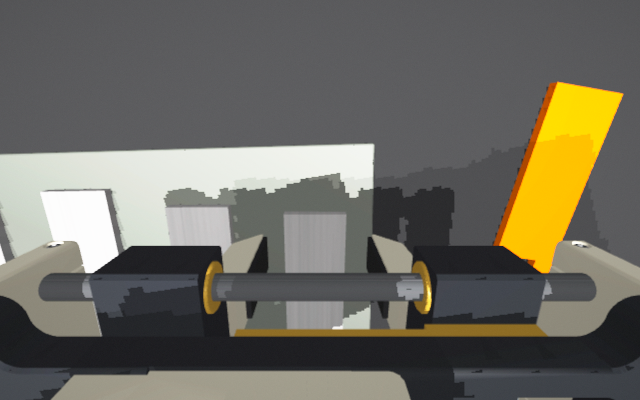

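The shim end is at columns 284–346, centred between the fingers. Descending and closing.

```bash
python3 -m handwheel '[{"tx":-0.1,"ty":-0.1,"tz":1.5,"wx":0,"wy":0,"wz":0,"claw":0.62},{"tx":-0.1,"ty":-0.1,"tz":2.5,"wx":0,"wy":0,"wz":0,"claw":0.62},{"tx":-0.1,"ty":-0.1,"tz":2.9,"wx":0,"wy":0,"wz":0,"claw":0.62},{"tx":-0.1,"ty":-0.1,"tz":2.9,"wx":0,"wy":0,"wz":0,"claw":0.3},{"tx":-0.1,"ty":-0.1,"tz":2.9,"wx":0,"wy":0,"wz":0,"claw":0.3},{"tx":-0.1,"ty":-0.1,"tz":2.9,"wx":0,"wy":0,"wz":0,"claw":0.3},{"tx":-0.1,"ty":-0.1,"tz":2.9,"wx":0,"wy":0,"wz":0,"claw":0.3},{"tx":-0.1,"ty":-0.1,"tz":2.9,"wx":0,"wy":0,"wz":0,"claw":0.3}]' 50
python3 - <<'E'
from h import *
go((.5925,.290),.0545,-9.2); print(sensors.observe()["dq"].round(3))
E
```

```text
clock: 3.92
position: [0.5918, 0.2892, 0.0174]
ee_rot: [-2.393, -2.036, -0.002]
force: [-0.6, -0.1, 6.4]
width: 0.425
t [ 0.1   0.06 -5.11] w [ 0. -0. -0.] | pos [0.5918 0.2892 0.0174] F [-0.6 -0.1  6.4] w 0.425 clk 3.9167
[ 0.001 -0.001 -0.002  0.002 -0.001  0.     0.   ]
```

```bash
python3 -m handwheel '[{"tx":0,"ty":0,"tz":-1,"wx":0,"wy":0,"wz":0,"claw":0.3},{"tx":0,"ty":0,"tz":-3,"wx":0,"wy":0,"wz":0,"claw":0.3},{"tx":0,"ty":0,"tz":-5,"wx":0,"wy":0,"wz":0,"claw":0.3},{"tx":0,"ty":0,"tz":-5,"wx":0,"wy":0,"wz":0,"claw":0.3},{"tx":0,"ty":0,"tz":-5,"wx":0,"wy":0,"wz":0,"claw":0.3}]'
python3 - <<'E'
from h import *
t=frompump(0,195); print(t)
go(t,.05,YAW)
p,d=vision.get_image("wrist"); cv2.imwrite("pics/w3.png",p)
p,d=vision.get_image("scene"); cv2.imwrite("pics/s3.png",p[100:320,180:500])
go(t,.05,YAW)
E
```

```text
clock: 4.33
position: [0.592, 0.2891, 0.0679]
ee_rot: [2.393, 2.036, 0.003]
force: [-0.6, -0.6, -1.7]
width: 0.426
[0.52715144 0.09538157]
t [-20.17  -3.3    0.36] w [  0.1  -0.1 -18.6] | pos [0.592  0.2891 0.0679] F [-0.6 -0.6 -1.7] w 0.426 clk 4.3333
t [-20.1   -3.17   0.22] w [ -0.1   0.  -18.6] | pos [0.5907 0.2887 0.066 ] F [-0.7 -0.2 -3.1] w 0.425 clk 4.4333
```

View pics/w3.png

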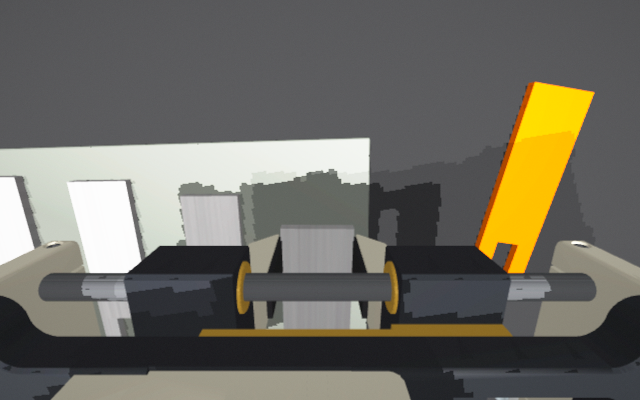

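View pics/s3.png

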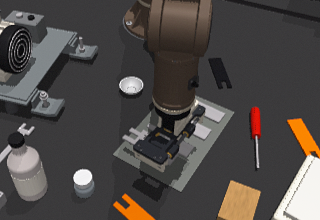

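The shim is held, filling columns 281–354 between the pads. Carrying it to the front of the foot.

```bash
python3 -m handwheel '[{"tx":-3,"ty":-0.5,"tz":-0.5,"wx":0,"wy":0,"wz":-5,"claw":0.3},{"tx":-7,"ty":-1.1,"tz":-0.5,"wx":0,"wy":0,"wz":-10,"claw":0.3},{"tx":-11,"ty":-1.8,"tz":-0.5,"wx":0,"wy":0,"wz":-14,"claw":0.3},{"tx":-15,"ty":-2.5,"tz":0,"wx":0,"wy":0,"wz":-18,"claw":0.3},{"tx":-18,"ty":-3,"tz":0,"wx":0,"wy":0,"wz":-18.6,"claw":0.3},{"tx":-20.1,"ty":-3.2,"tz":0,"wx":0,"wy":0,"wz":-18.6,"claw":0.3},{"tx":-20.1,"ty":-3.2,"tz":0.2,"wx":0,"wy":0,"wz":-18.6,"claw":0.3},{"tx":-20.1,"ty":-3.2,"tz":0.2,"wx":0,"wy":0,"wz":-18.6,"claw":0.3},{"tx":-20.1,"ty":-3.2,"tz":0.2,"wx":0,"wy":0,"wz":-18.6,"claw":0.3}]'
python3 - <<'E'
from h import *
t=frompump(0,195); 
p,d=vision.get_image("wrist"); cv2.imwrite("pics/w4.png",p)
p,d=vision.get_image("scene"); cv2.imwrite("pics/s4.png",cv2.resize(p[120:260,190:370],None,fx=4,fy=4,interpolation=cv2.INTER_CUBIC))
go(t,.0015,YAW)
E
```

```text
clock: 5.18
position: [0.5273, 0.0962, 0.0641]
ee_rot: [-2.031, -2.395, 0.001]
force: [-0.5, 0.0, -2.1]
width: 0.425
t [-0.15 -0.07  4.88] w [-0.  -0.   0.1] | pos [0.5276 0.0969 0.0643] F [-0.1  0.6 -1.6] w 0.426 clk 5.2833
```

View pics/s4.png

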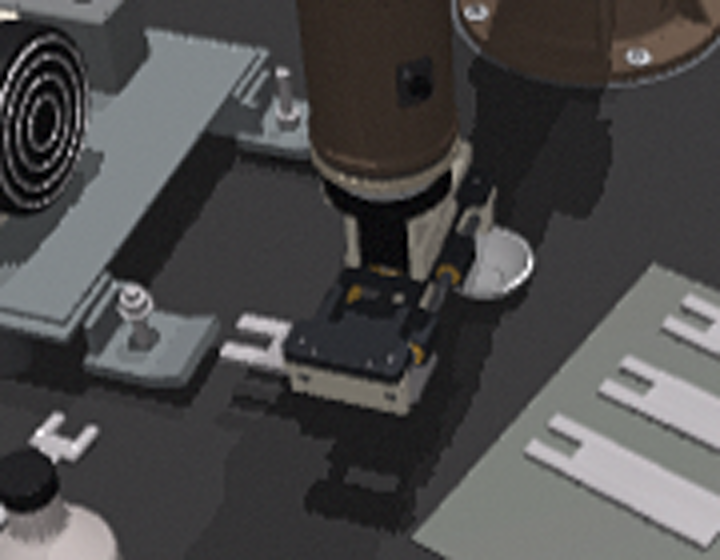

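View pics/w4.png

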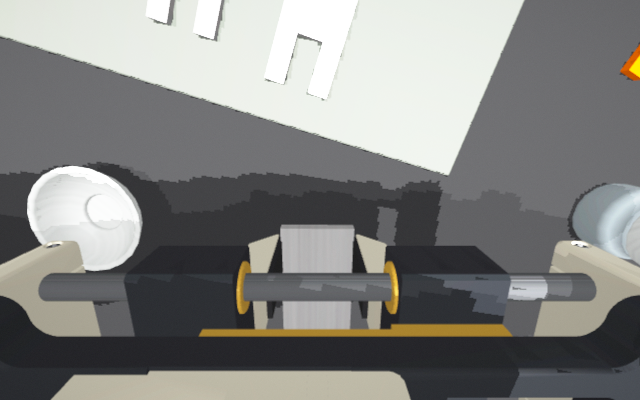

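The scene crop shows the slot end facing the stud, with tines at about (245,337). I'll check the tine positions and droop from the depth.

```bash
python3 - <<'E'
from h import *
c=cam("scene"); p,d=vision.get_image("scene"); C=cloud(c,d)
m=(C[...,2]>.03)&(C[...,2]<.075)&(p.min(-1)>110)
uv0=(slice(190,215),slice(242,265))
k=np.zeros(d.shape,bool);k[uv0]=1;k&=m
P=C[k]; L=np.array([inpump(q) for q in P]); L=np.c_[L,P[:,2]*1000]
print(len(L)); 
for lo in range(60,110,5):
    s=L[(L[:,1]>=lo)&(L[:,1]<lo+5)]
    if len(s): print(lo,len(s),s[:,0].min().round(1),s[:,0].max().round(1),np.median(s[:,2]).round(1), np.round(np.histogram(s[:,0],np.arange(-28,29,4))[0]))
E
```

```text
109
70 5 -14.7 16.6 53.9 [0 0 0 2 1 0 0 0 0 1 0 1 0 0]
75 12 -19.0 18.4 53.1 [0 0 2 1 2 0 0 0 1 2 2 2 0 0]
80 15 -16.9 22.9 52.7 [0 0 2 3 3 0 0 0 0 3 1 2 1 0]
85 9 -15.9 19.2 53.0 [0 0 0 3 2 0 0 0 0 0 2 2 0 0]
90 12 -20.9 18.8 53.5 [0 1 2 1 1 0 0 0 0 2 1 4 0 0]
95 13 -14.3 18.2 54.4 [0 0 0 3 2 1 0 0 0 1 3 3 0 0]
100 16 -16.9 19.8 53.5 [0 0 1 2 3 2 1 1 1 2 1 2 0 0]
105 20 -19.6 19.5 52.8 [0 0 3 1 1 2 2 1 2 2 2 4 0 0]
```

```bash
python3 -m handwheel '[{"tx":-0.1,"ty":-0.1,"tz":2,"wx":0,"wy":0,"wz":0,"claw":0.3},{"tx":-0.1,"ty":-0.1,"tz":4,"wx":0,"wy":0,"wz":0,"claw":0.3},{"tx":-0.1,"ty":-0.1,"tz":4.7,"wx":0,"wy":0,"wz":0,"claw":0.3},{"tx":-0.1,"ty":-0.1,"tz":4.8,"wx":0,"wy":0,"wz":0,"claw":0.3},{"tx":-0.1,"ty":-0.1,"tz":4.8,"wx":0,"wy":0,"wz":0,"claw":0.3}]'
python3 - <<'E'
from h import *
go(frompump(0,105),.0015,YAW); print(inpump(sensors.observe()["position"]))
E
```

```text
clock: 5.75
position: [0.5266, 0.0948, 0.0166]
ee_rot: [-2.031, -2.396, 0.001]
force: [0.2, -0.3, -1.7]
width: 0.424
t [-8.95  0.06  0.11] w [-0.1  0.   0. ] | pos [0.5266 0.0948 0.0166] F [ 0.2 -0.3 -1.7] w 0.424 clk 5.75
[ -0.61484566 194.53820591]
```

```bash
python3 -m handwheel '[{"tx":-2,"ty":0,"tz":0,"wx":0,"wy":0,"wz":0,"claw":0.3},{"tx":-4,"ty":0.1,"tz":0.1,"wx":0,"wy":0,"wz":0,"claw":0.3},{"tx":-6,"ty":0.1,"tz":0.1,"wx":0,"wy":0,"wz":0,"claw":0.3},{"tx":-7.5,"ty":0.1,"tz":0.1,"wx":0,"wy":0,"wz":0,"claw":0.3},{"tx":-8.4,"ty":0.1,"tz":0.1,"wx":0,"wy":0,"wz":0,"claw":0.3},{"tx":-8.4,"ty":0.1,"tz":0.1,"wx":0,"wy":0,"wz":0,"claw":0.3},{"tx":-8.4,"ty":0.1,"tz":0.1,"wx":0,"wy":0,"wz":0,"claw":0.3}]'
python3 - <<'E'
from h import *
go(frompump(0,99),.0015,YAW); print(inpump(sensors.observe()["position"]))
E
```

```text
clock: 6.33
position: [0.5418, 0.0121, 0.0163]
ee_rot: [2.033, 2.395, 0.002]
force: [0.4, 0.7, -2.0]
width: 0.425
t [-1.14 -0.08  0.08] w [ 0.1 -0.  -0.1] | pos [0.5418 0.0121 0.0163] F [ 0.4  0.7 -2. ] w 0.425 clk 6.3333
[  0.84371062 110.407749  ]
```

```bash
python3 -m handwheel '[{"tx":-0.4,"ty":0,"tz":0.05,"wx":0,"wy":0,"wz":0,"claw":0.3},{"tx":-0.8,"ty":-0.1,"tz":0.05,"wx":0,"wy":0,"wz":0,"claw":0.3},{"tx":-1.0,"ty":-0.1,"tz":0.05,"wx":0,"wy":0,"wz":0,"claw":0.3},{"tx":-1.1,"ty":-0.1,"tz":0.05,"wx":0,"wy":0,"wz":0,"claw":0.3},{"tx":-1.2,"ty":-0.1,"tz":0.05,"wx":0,"wy":0,"wz":0,"claw":0.3},{"tx":-1.2,"ty":-0.1,"tz":0.05,"wx":0,"wy":0,"wz":0,"claw":0.3}]'
python3 - <<'E'
from h import *
go(frompump(0,99),.0015,YAW); print(inpump(sensors.observe()["position"]))
E
```

```text
clock: 6.83
position: [0.542, 0.0017, 0.0151]
ee_rot: [-2.029, -2.396, -0.001]
force: [-1.8, 6.7, -1.6]
width: 0.423
t [-0.11  0.07 -0.04] w [-0.  -0.1  0.1] | pos [0.542  0.0017 0.0151] F [-1.8  6.7 -1.6] w 0.423 clk 6.8333
[ -0.67675947 100.12389157]
```

```bash
python3 -m handwheel '[{"tx":-0.1,"ty":0,"tz":0.05,"wx":0,"wy":0,"wz":0,"claw":0.3},{"tx":-0.2,"ty":0,"tz":0.05,"wx":0,"wy":0,"wz":0,"claw":0.3},{"tx":-0.2,"ty":0,"tz":0.05,"wx":0,"wy":0,"wz":0,"claw":0.3}]'
python3 - <<'E'
from h import *
go(frompump(0,99),.0015,YAW); print(inpump(sensors.observe()["position"]))
p,d=vision.get_image("scene"); cv2.imwrite("pics/s5.png",cv2.resize(p[140:250,180:300],None,fx=6,fy=5.4,interpolation=cv2.INTER_CUBIC))
E
```

```text
clock: 7.08
position: [0.5419, 0.0014, 0.0145]
ee_rot: [-2.026, -2.396, -0.002]
force: [-2.0, 10.8, -0.9]
width: 0.427
t [-0.09  0.08 -0.1 ] w [-0.1 -0.2  0.2] | pos [0.5419 0.0014 0.0145] F [-2.  10.8 -0.9] w 0.427 clk 7.0833
[-0.76348705 99.88614554]
```

View pics/s5.png

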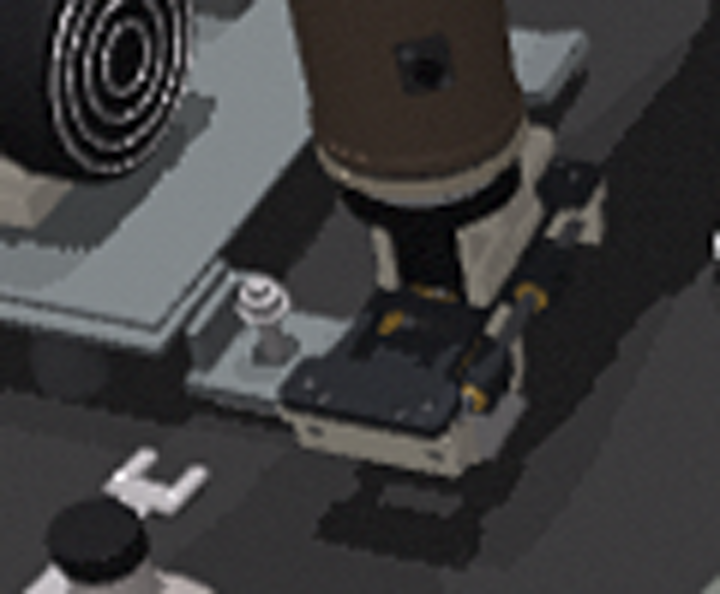

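It hit a firm stop at 99.9 mm against about 99 expected, so shim 1 is home. Release, then rise.

```bash
python3 -m handwheel '[{"tx":0,"ty":0,"tz":0,"wx":0,"wy":0,"wz":0,"claw":0.6},{"tx":0,"ty":0,"tz":0,"wx":0,"wy":0,"wz":0,"claw":0.6},{"tx":0,"ty":0,"tz":0,"wx":0,"wy":0,"wz":0,"claw":0.6},{"tx":0,"ty":0,"tz":-1,"wx":0,"wy":0,"wz":0,"claw":0.6},{"tx":0.5,"ty":0,"tz":-4,"wx":0,"wy":0,"wz":0,"claw":0.6},{"tx":2,"ty":0,"tz":-7,"wx":0,"wy":0,"wz":0,"claw":0.6},{"tx":5,"ty":0,"tz":-7,"wx":0,"wy":0,"wz":0,"claw":0.6},{"tx":8,"ty":0,"tz":-7,"wx":0,"wy":0,"wz":0,"claw":0.6},{"tx":8,"ty":0,"tz":-7,"wx":0,"wy":0,"wz":0,"claw":0.6},{"tx":8,"ty":0,"tz":-7,"wx":0,"wy":0,"wz":0,"claw":0.6}]'
python3 - <<'E'
from h import *
p,d=vision.get_image("scene"); cv2.imwrite("pics/s6.png",cv2.resize(p[160:250,190:310],None,fx=6,fy=6,interpolation=cv2.INTER_CUBIC))
cc=np.array([.5103,.2523])+.055*np.array([.156,.988]); print(cc)
go(cc,.075,-9)
E
```

```text
clock: 7.97
position: [0.5296, 0.0785, 0.0856]
ee_rot: [2.028, 2.399, 0.002]
force: [-0.6, -0.7, 0.3]
width: 0.6
[0.51888 0.30664]
t [22.85  2.69 -0.37] w [ 0.   0.  18.4] | pos [0.5298 0.0768 0.0854] F [-0.2 -1.   0.1] w 0.604 clk 8.0167
```

View pics/s6.png

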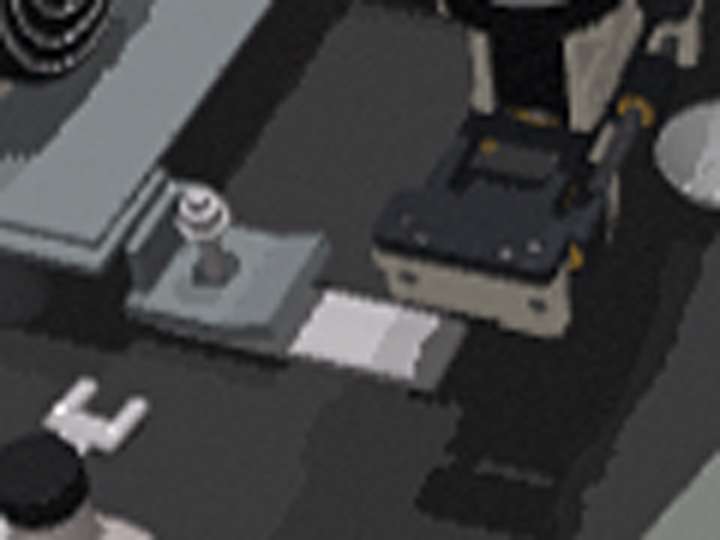

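Shim 1 lies flat under the foot, its outer end at about (440,360) in the crop. On to shim 2.

```bash
python3 -m handwheel '[{"tx":3,"ty":0.4,"tz":0,"wx":0,"wy":0,"wz":3,"claw":0.6},{"tx":7,"ty":0.8,"tz":0,"wx":0,"wy":0,"wz":8,"claw":0.6},{"tx":11,"ty":1.3,"tz":0,"wx":0,"wy":0,"wz":13,"claw":0.6},{"tx":15,"ty":1.8,"tz":0,"wx":0,"wy":0,"wz":18,"claw":0.6},{"tx":19,"ty":2.3,"tz":0,"wx":0,"wy":0,"wz":18.4,"claw":0.6},{"tx":22,"ty":2.7,"tz":0,"wx":0,"wy":0,"wz":18.4,"claw":0.6},{"tx":22.8,"ty":2.7,"tz":0,"wx":0,"wy":0,"wz":18.4,"claw":0.6},{"tx":22.8,"ty":2.7,"tz":0,"wx":0,"wy":0,"wz":18.4,"claw":0.6},{"tx":22.8,"ty":2.7,"tz":0,"wx":0,"wy":0,"wz":18.4,"claw":0.6}]'
python3 - <<'E'
from h import *
p,d=vision.get_image("wrist"); cv2.imwrite("pics/w7.png",p)
go([.51888,.30664],.0045,-9)
c=cam("scene"); p,d=vision.get_image("scene"); C=cloud(c,d)
k=np.zeros(d.shape,bool);k[200:235,235:275]=1;k&=(C[...,2]>.003)&(C[...,2]<.012)
L=np.array([inpump(q) for q in C[k]]); s=(abs(L[:,0])<30)&(L[:,1]>55); L=L[s]; r=cv2.minAreaRect(L.astype(np.float32)); print("shim1 in pump frame",r, "ymax",np.sort(L[:,1])[-5:], "x",np.percentile(L[:,0],[2,98]))
cv2.imwrite("pics/s7.png",cv2.resize(p[160:250,190:310],None,fx=6,fy=6,interpolation=cv2.INTER_CUBIC))
go([.51888,.30664],.0045,-9)
E
```

```text
clock: 8.77
position: [0.5198, 0.304, 0.0847]
ee_rot: [2.39, 2.038, -0.001]
force: [-0.4, -1.3, 0.3]
width: 0.599
t [ 0.35 -0.17  6.63] w [ 0.   0.1 -0.2] | pos [0.52   0.303  0.0848] F [ 0.2 -0.   1. ] w 0.6 clk 8.8167
shim1 in pump frame ((0.3171882629394531, 86.61602783203125), (63.151092529296875, 42.366390228271484), 89.0307388305664) ymax [117.07356255 117.11946902 117.29664836 117.82116824 117.8723087 ] x [-19.82067602  20.06336298]
t [ 0.37 -0.18  6.63] w [ 0.   0.1 -0.2] | pos [0.5201 0.3028 0.0849] F [ 0.  -0.9  0.2] w 0.599 clk 8.8667
```

View pics/w7.png

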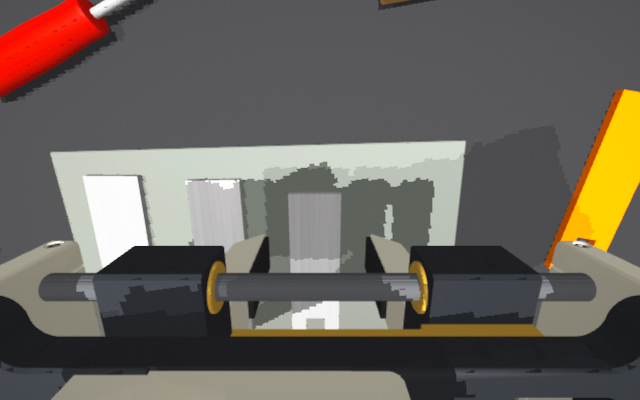

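View pics/s7.png

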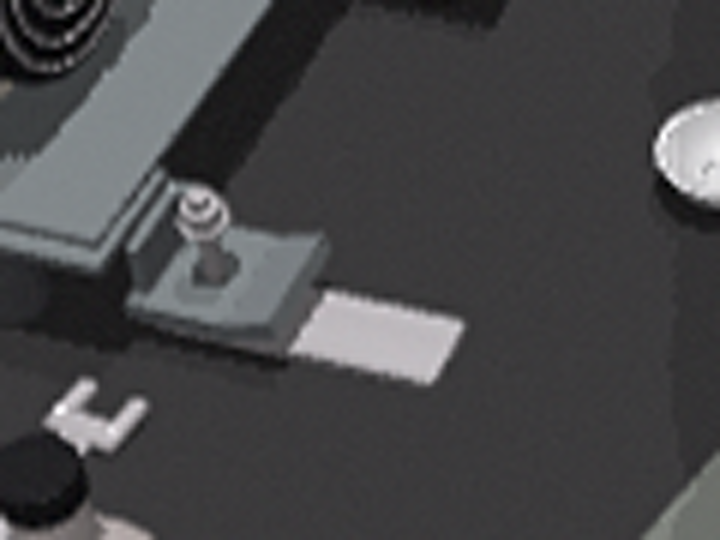

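Shim 1's outer end measures about 117 mm and is square within 1°; home would be 115, and the pixel grain is about 2 mm. In the wrist view shim 2's end is at columns 288–341. Descending.

```bash
python3 -m handwheel '[{"tx":0.2,"ty":-0.1,"tz":2,"wx":0,"wy":0,"wz":0,"claw":0.6},{"tx":0.4,"ty":-0.2,"tz":4,"wx":0,"wy":0,"wz":0,"claw":0.6},{"tx":0.4,"ty":-0.2,"tz":5.5,"wx":0,"wy":0,"wz":0,"claw":0.6},{"tx":0.4,"ty":-0.2,"tz":6.3,"wx":0,"wy":0,"wz":0,"claw":0.6},{"tx":0.4,"ty":-0.2,"tz":6.6,"wx":0,"wy":0,"wz":0,"claw":0.6},{"tx":0.4,"ty":-0.2,"tz":6.6,"wx":0,"wy":0,"wz":0,"claw":0.6},{"tx":0.4,"ty":-0.2,"tz":6.6,"wx":0,"wy":0,"wz":0,"claw":0.3},{"tx":0.4,"ty":-0.2,"tz":6.6,"wx":0,"wy":0,"wz":0,"claw":0.3},{"tx":0.4,"ty":-0.2,"tz":6.6,"wx":0,"wy":0,"wz":0,"claw":0.3},{"tx":0.4,"ty":-0.2,"tz":6.6,"wx":0,"wy":0,"wz":0,"claw":0.3},{"tx":0.4,"ty":-0.2,"tz":6.6,"wx":0,"wy":0,"wz":0,"claw":0.3}]' 60
```

```text
clock: 9.78
position: [0.5185, 0.3104, 0.0196]
ee_rot: [2.389, 2.04, 0.002]
force: [-0.6, -0.6, 6.1]
width: 0.417
```

```bash
python3 -m handwheel '[{"tx":0,"ty":0,"tz":-1,"wx":0,"wy":0,"wz":0,"claw":0.3},{"tx":0,"ty":0,"tz":-3,"wx":0,"wy":0,"wz":0,"claw":0.3},{"tx":0,"ty":0,"tz":-5,"wx":0,"wy":0,"wz":0,"claw":0.3},{"tx":0,"ty":0,"tz":-5,"wx":0,"wy":0,"wz":0,"claw":0.3},{"tx":0,"ty":0,"tz":-5,"wx":0,"wy":0,"wz":0,"claw":0.3}]'
python3 - <<'E'
from h import *
p,d=vision.get_image("wrist"); cv2.imwrite("pics/w8.png",p)
go(frompump(0,195),.05,YAW)
E
```

```text
clock: 10.2
position: [0.5183, 0.3108, 0.07]
ee_rot: [-2.389, -2.04, -0.004]
force: [0.9, -0.2, -3.6]
width: 0.414
t [-21.09   4.32   0.49] w [  0.   -0.  -18.4] | pos [0.5175 0.3105 0.069 ] F [ 0.   0.7 -3.2] w 0.418 clk 10.25
```

View pics/w8.png

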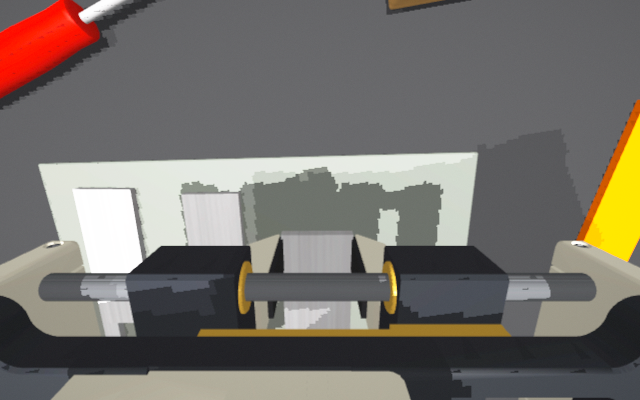

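Shim 2 is held, filling columns 281–354. Carrying it over.

```bash
python3 -m handwheel '[{"tx":-3,"ty":0.6,"tz":0,"wx":0,"wy":0,"wz":-5,"claw":0.3},{"tx":-7,"ty":1.4,"tz":0,"wx":0,"wy":0,"wz":-10,"claw":0.3},{"tx":-11,"ty":2.4,"tz":0,"wx":0,"wy":0,"wz":-14,"claw":0.3},{"tx":-15,"ty":3.2,"tz":0,"wx":0,"wy":0,"wz":-18,"claw":0.3},{"tx":-18,"ty":4,"tz":0.3,"wx":0,"wy":0,"wz":-18.4,"claw":0.3},{"tx":-20.1,"ty":4.3,"tz":0.5,"wx":0,"wy":0,"wz":-18.4,"claw":0.3},{"tx":-20.1,"ty":4.3,"tz":0.5,"wx":0,"wy":0,"wz":-18.4,"claw":0.3},{"tx":-20.1,"ty":4.3,"tz":0.5,"wx":0,"wy":0,"wz":-18.4,"claw":0.3},{"tx":-20.1,"ty":4.3,"tz":0.5,"wx":0,"wy":0,"wz":-18.4,"claw":0.3}]'
cat >> h.py <<'E'
def tines(fn=None):
    c=cam("scene"); p,d=vision.get_image("scene"); C=cloud(c,d)
    s=sensors.observe(); y0=inpump(s["position"])[1]
    k=np.zeros(d.shape,bool);k[170:230,215:300]=1;k&=(C[...,2]>s["position"][2]-.022)&(C[...,2]<s["position"][2]+.004)&(C[...,2]>.004)&(p.min(-1)>95)
    P=C[k]; L=np.c_[np.array([inpump(q) for q in P]),P[:,2]*1000]
    L=L[(abs(L[:,0])<30)&(L[:,1]<y0-40)&(L[:,1]>y0-140)]
    for lo in range(int(y0)-140,int(y0)-40,8):
        q=L[(L[:,1]>=lo)&(L[:,1]<lo+8)]
        if len(q)>3: print(lo,len(q),"x",q[:,0].min().round(1),q[:,0].max().round(1),"z",np.median(q[:,2]).round(1),np.histogram(q[:,0],np.arange(-24,25,4))[0])
    print("ymin",L[:,1].min(),"tcp",inpump(s["position"]),s["position"][2])
    if fn: cv2.imwrite(fn,cv2.resize(p[160:250,190:310],None,fx=6,fy=6,interpolation=cv2.INTER_CUBIC))
E
python3 - <<'E'
from h import *
tines("pics/s9.png")
go(frompump(0,205),.012,YAW)
E
```

```text
clock: 11.0
position: [0.5282, 0.1057, 0.0631]
ee_rot: [-2.031, -2.395, 0.001]
force: [-0.1, 1.1, -1.7]
width: 0.413
73 13 x -16.9 23.3 z 46.7 [0 1 1 2 0 1 0 0 0 3 1 4]
81 21 x -15.8 25.0 z 47.7 [0 0 3 2 4 1 0 0 0 3 4 3]
89 23 x -16.0 24.7 z 47.3 [0 1 1 6 1 1 0 0 1 3 4 2]
97 21 x -17.5 25.9 z 48.8 [0 1 3 3 2 2 0 0 0 2 5 2]
105 33 x -16.1 25.4 z 48.9 [0 1 3 2 4 1 4 0 5 4 3 5]
113 26 x -16.0 24.0 z 48.9 [0 1 1 2 2 2 2 3 2 3 4 4]
121 10 x 8.5 23.8 z 49.1 [0 0 0 0 0 0 0 0 2 1 2 5]
ymin 76.03086550600962 tcp [  2.97171404 205.61005099] 0.06321975092127174
t [-0.06 -0.29  3.72] w [-0.1 -0.   0.1] | pos [0.5284 0.1063 0.0632] F [ 0.5  0.2 -2.2] w 0.414 clk 11.05
```

View pics/s9.png

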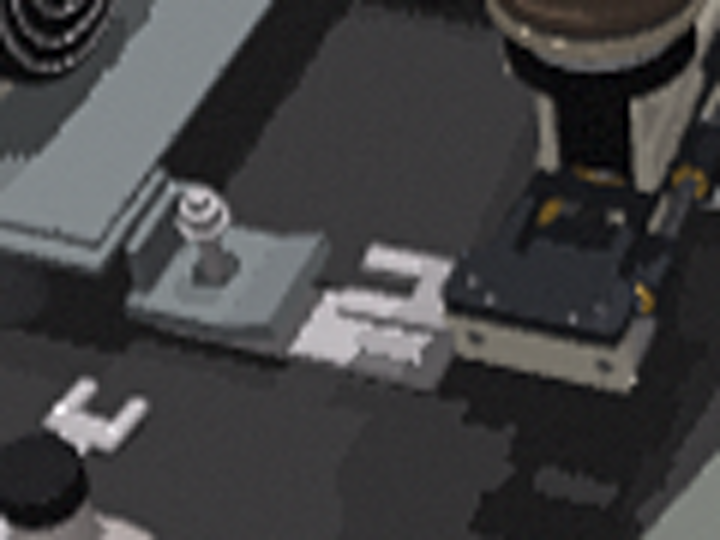

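Shim 2 droops about 2.8° at its slot end and sits 3 to 4 mm off to +x. I'll level it by tilting, recentre it and come down.

```bash
python3 -m handwheel '[{"tx":0,"ty":-0.2,"tz":1,"wx":0,"wy":-1.5,"wz":0,"claw":0.3},{"tx":0,"ty":-0.3,"tz":2,"wx":0,"wy":-2.8,"wz":0,"claw":0.3},{"tx":0,"ty":-0.3,"tz":3,"wx":0,"wy":-2.8,"wz":0,"claw":0.3},{"tx":0,"ty":-0.3,"tz":3.5,"wx":0,"wy":-2.8,"wz":0,"claw":0.3},{"tx":0,"ty":-0.3,"tz":3.5,"wx":0,"wy":-2.8,"wz":0,"claw":0.3},{"tx":0,"ty":-0.3,"tz":3.5,"wx":0,"wy":-2.8,"wz":0,"claw":0.3}]'
python3 - <<'E'
from h import *
tines("pics/s10.png")
s=sensors.observe(); print(s["position"],R.from_rotvec(s["ee_rot"]).as_matrix().round(3))
E
```

```text
clock: 11.55
position: [0.5256, 0.1044, 0.0283]
ee_rot: [2.008, 2.368, -0.05]
force: [0.4, -0.0, -2.4]
width: 0.414
72 11 x -16.9 21.8 z 18.5 [0 1 1 3 1 0 0 0 1 2 0 2]
80 26 x -19.5 22.4 z 18.8 [0 4 2 3 4 0 0 0 2 4 6 1]
88 22 x -18.5 20.6 z 18.4 [0 3 3 3 1 0 0 1 3 3 4 1]
96 21 x -19.1 20.4 z 18.2 [0 4 4 0 3 0 0 0 3 3 3 1]
104 26 x -18.4 21.4 z 17.9 [0 3 2 3 3 1 2 3 2 3 2 2]
112 34 x -17.9 21.9 z 18.8 [0 2 3 2 4 3 5 2 4 3 5 1]
120 28 x -20.3 19.1 z 18.0 [1 2 2 2 2 3 2 5 4 1 4 0]
128 4 x 15.4 21.3 z 18.9 [0 0 0 0 0 0 0 0 0 1 2 1]
ymin 64.53398778244544 tcp [  0.28511357 204.02012049] 0.02870182246212761
[0.5259595  0.10432714 0.02870182] [[-0.162  0.987  0.008]
 [ 0.986  0.163 -0.048]
 [-0.049 -0.    -0.999]]
```

View pics/s10.png

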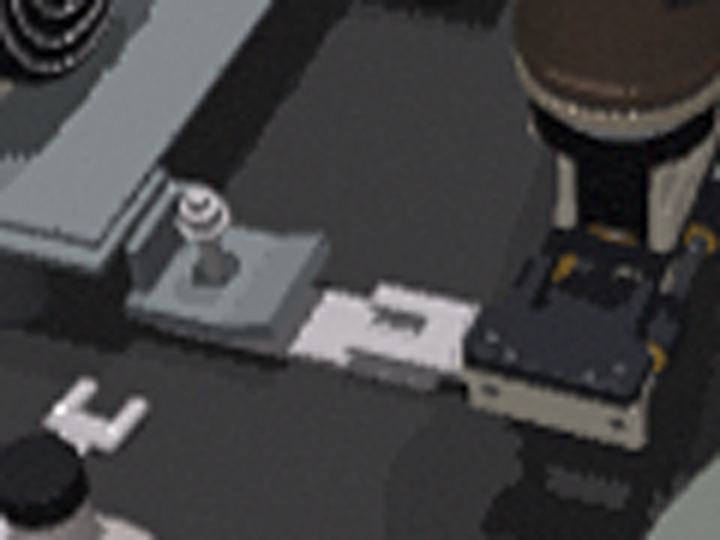

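The shim is level now, with its top at about 18.4 mm raw. Lowering it nearly onto shim 1.

```bash
python3 -m handwheel '[{"tx":0,"ty":-0.1,"tz":0.2,"wx":0,"wy":0,"wz":0,"claw":0.3},{"tx":0,"ty":-0.1,"tz":0.4,"wx":0,"wy":0,"wz":0,"claw":0.3},{"tx":0,"ty":-0.1,"tz":0.5,"wx":0,"wy":0,"wz":0,"claw":0.3},{"tx":0,"ty":-0.1,"tz":0.55,"wx":0,"wy":0,"wz":0,"claw":0.3},{"tx":0,"ty":-0.1,"tz":0.6,"wx":0,"wy":0,"wz":0,"claw":0.3},{"tx":0,"ty":-0.1,"tz":0.6,"wx":0,"wy":0,"wz":0,"claw":0.3}]'
python3 - <<'E'
from h import *
tines("pics/s11.png"); print(sensors.observe()["force"])
E
```

```text
clock: 12.1
position: [0.5249, 0.104, 0.0227]
ee_rot: [2.008, 2.367, -0.049]
force: [-0.3, 0.7, -1.9]
width: 0.416
63 17 x -19.4 19.0 z 5.9 [0 1 2 1 1 2 3 2 0 3 2 0]
71 21 x -15.8 20.7 z 8.0 [0 0 4 2 4 2 1 0 1 2 4 1]
79 30 x -20.2 19.9 z 12.6 [1 4 3 5 4 1 1 1 1 3 6 0]
87 33 x -22.4 21.1 z 12.0 [2 1 2 5 4 4 1 0 5 2 5 2]
95 26 x -18.9 19.2 z 12.4 [0 3 3 5 5 1 2 0 2 3 2 0]
103 28 x -22.9 20.5 z 13.3 [1 2 2 4 0 3 2 3 2 5 3 1]
111 31 x -19.3 19.5 z 12.9 [0 4 1 4 4 2 4 2 4 2 4 0]
119 31 x -20.3 21.5 z 13.0 [1 0 3 4 3 3 3 4 2 3 3 2]
127 4 x 12.9 20.2 z 12.8 [0 0 0 0 0 0 0 0 0 1 2 1]
ymin 64.16966935087018 tcp [ -0.77390324 203.9165977 ] 0.022765597782599952
[-0.73210963 -0.48689717 -1.6559451 ]
```

View pics/s11.png

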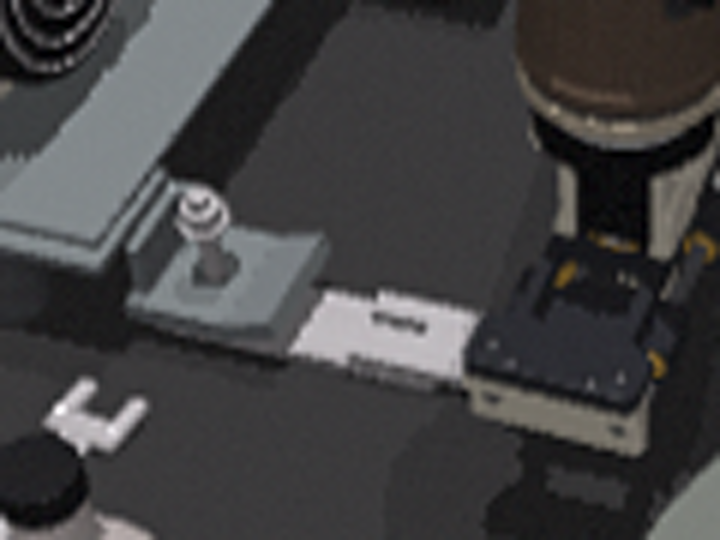

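Shim 2's underside is about 1 mm above shim 1. I'll slide it in level, with tz making up for the tilt.

```bash
python3 -m handwheel '[{"tx":-1.5,"ty":0.1,"tz":0.07,"wx":0,"wy":0,"wz":0,"claw":0.3},{"tx":-3.5,"ty":0.1,"tz":0.17,"wx":0,"wy":0,"wz":0,"claw":0.3},{"tx":-5.5,"ty":0.1,"tz":0.27,"wx":0,"wy":0,"wz":0,"claw":0.3},{"tx":-7.5,"ty":0.1,"tz":0.37,"wx":0,"wy":0,"wz":0,"claw":0.3},{"tx":-8.8,"ty":0.1,"tz":0.43,"wx":0,"wy":0,"wz":0,"claw":0.3},{"tx":-8.8,"ty":0.1,"tz":0.43,"wx":0,"wy":0,"wz":0,"claw":0.3},{"tx":-8.8,"ty":0.1,"tz":0.43,"wx":0,"wy":0,"wz":0,"claw":0.3}]'
python3 - <<'E'
from h import *
p,d=vision.get_image("scene"); cv2.imwrite("pics/s12.png",cv2.resize(p[160:250,190:310],None,fx=6,fy=6,interpolation=cv2.INTER_CUBIC))
s=sensors.observe(); print(inpump(s["position"]),s["force"],s["width"])
E
```

```text
clock: 12.73
position: [0.5403, 0.0167, 0.0228]
ee_rot: [2.01, 2.365, -0.049]
force: [-0.2, 0.5, -3.1]
width: 0.417
[  0.20692249 116.44239458] [-0.11124241  1.65131228 -1.78537999] 0.4189065984646552
```

View pics/s12.png

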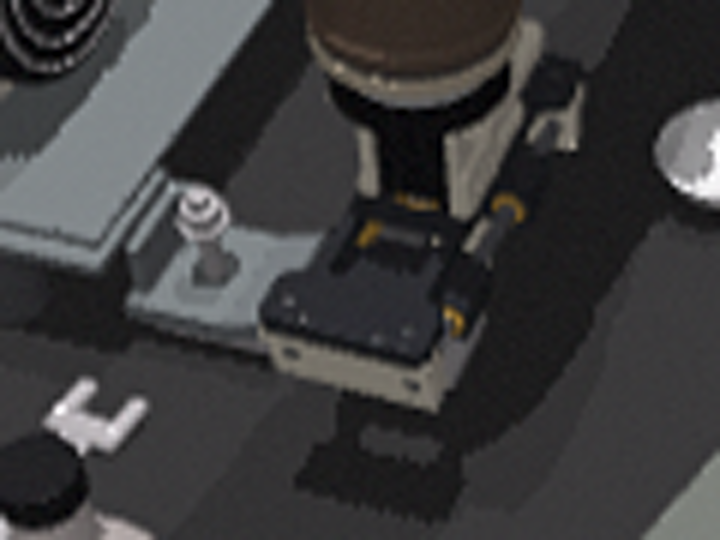

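It is in freely, with about 12 mm to go. Pushing home slowly.

```bash
python3 -m handwheel '[{"tx":-0.4,"ty":0,"tz":0.05,"wx":0,"wy":0,"wz":0,"claw":0.3},{"tx":-0.7,"ty":0,"tz":0.08,"wx":0,"wy":0,"wz":0,"claw":0.3},{"tx":-0.9,"ty":0,"tz":0.1,"wx":0,"wy":0,"wz":0,"claw":0.3},{"tx":-1.1,"ty":0,"tz":0.1,"wx":0,"wy":0,"wz":0,"claw":0.3},{"tx":-1.2,"ty":0,"tz":0.1,"wx":0,"wy":0,"wz":0,"claw":0.3},{"tx":-1.2,"ty":0,"tz":0.1,"wx":0,"wy":0,"wz":0,"claw":0.3}]'
python3 -m handwheel '[{"tx":-0.1,"ty":0,"tz":0.03,"wx":0,"wy":0,"wz":0,"claw":0.3},{"tx":-0.2,"ty":0,"tz":0.05,"wx":0,"wy":0,"wz":0,"claw":0.3},{"tx":-0.2,"ty":0,"tz":0.05,"wx":0,"wy":0,"wz":0,"claw":0.3}]'
python3 - <<'E'
from h import *
s=sensors.observe(); print(inpump(s["position"]),s["force"],s["width"])
E
```

```text
clock: 13.28
position: [0.5426, 0.007, 0.0226]
ee_rot: [2.006, 2.369, -0.046]
force: [-0.8, 5.9, 4.5]
width: 0.41
clock: 13.53
position: [0.5426, 0.0068, 0.0225]
ee_rot: [2.006, 2.371, -0.045]
force: [-3.9, 12.4, 12.3]
width: 0.419
[  0.82572778 105.12519685] [-3.90263101 12.42684663 12.3270751 ] 0.4190508473225013
```

It stopped firmly at 105.1 mm with 12 N, against about 104.7 expected: shim 2 is home. Release and go to shim 3.

```bash
python3 -m handwheel '[{"tx":0,"ty":0,"tz":-0.1,"wx":0,"wy":0,"wz":0,"claw":0.6},{"tx":0,"ty":0,"tz":-0.1,"wx":0,"wy":0,"wz":0,"claw":0.6},{"tx":0,"ty":0,"tz":-0.1,"wx":0,"wy":0,"wz":0,"claw":0.6},{"tx":0,"ty":0,"tz":-1,"wx":0,"wy":0,"wz":0,"claw":0.6},{"tx":0.5,"ty":0,"tz":-4,"wx":0,"wy":0,"wz":0,"claw":0.6},{"tx":2,"ty":0,"tz":-7,"wx":0,"wy":1,"wz":0,"claw":0.6},{"tx":5,"ty":0,"tz":-7,"wx":0,"wy":2.8,"wz":0,"claw":0.6},{"tx":8,"ty":0,"tz":-7,"wx":0,"wy":2.8,"wz":0,"claw":0.6},{"tx":8,"ty":0,"tz":-7,"wx":0,"wy":2.8,"wz":0,"claw":0.6},{"tx":8,"ty":0,"tz":-7,"wx":0,"wy":2.8,"wz":0,"claw":0.6}]'
python3 - <<'E'
from h import *
p,d=vision.get_image("scene"); cv2.imwrite("pics/s13.png",cv2.resize(p[160:250,190:310],None,fx=6,fy=6,interpolation=cv2.INTER_CUBIC))
cc=np.array([.4381,.2742])+.053*np.array([.148,.989]); print(cc)
go(cc,.075,-8.5)
E
```

```text
clock: 14.37
position: [0.5287, 0.087, 0.0884]
ee_rot: [-2.029, -2.398, -0.0]
force: [0.7, 0.0, 0.8]
width: 0.6
[0.445944 0.326617]
t [25.15 -4.23 -0.09] w [ 0.   0.  17.9] | pos [0.5289 0.0854 0.0883] F [ 0.2 -1.   0.9] w 0.596 clk 14.4167
```

View pics/s13.png

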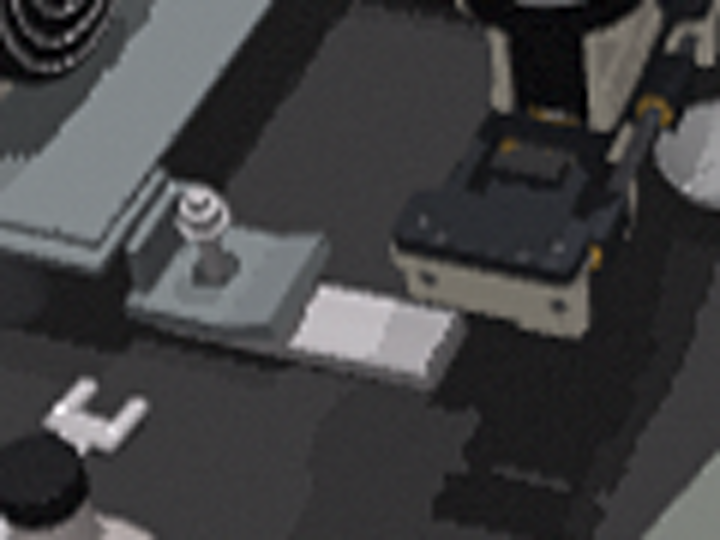

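The two shims lie stacked with flush ends at about (445,350). Moving to shim 3.

```bash
python3 -m handwheel '[{"tx":3,"ty":-0.5,"tz":0,"wx":0,"wy":0,"wz":3,"claw":0.6},{"tx":7,"ty":-1.2,"tz":0,"wx":0,"wy":0,"wz":8,"claw":0.6},{"tx":11,"ty":-1.9,"tz":0,"wx":0,"wy":0,"wz":13,"claw":0.6},{"tx":15,"ty":-2.5,"tz":0,"wx":0,"wy":0,"wz":17.9,"claw":0.6},{"tx":19,"ty":-3.2,"tz":0,"wx":0,"wy":0,"wz":17.9,"claw":0.6},{"tx":22,"ty":-3.7,"tz":0,"wx":0,"wy":0,"wz":17.9,"claw":0.6},{"tx":24.5,"ty":-4.1,"tz":0,"wx":0,"wy":0,"wz":17.9,"claw":0.6},{"tx":25.1,"ty":-4.2,"tz":0,"wx":0,"wy":0,"wz":17.9,"claw":0.6},{"tx":25.1,"ty":-4.2,"tz":0,"wx":0,"wy":0,"wz":17.9,"claw":0.6},{"tx":25.1,"ty":-4.2,"tz":0,"wx":0,"wy":0,"wz":17.9,"claw":0.6}]'
python3 - <<'E'
from h import *
p,d=vision.get_image("wrist"); cv2.imwrite("pics/w14.png",p)
p,d=vision.get_image("scene"); cv2.imwrite("pics/s14.png",cv2.resize(p[160:250,190:310],None,fx=6,fy=6,interpolation=cv2.INTER_CUBIC))
go([.4459,.3266],.0042,-8.5)
E
```

```text
clock: 15.25
position: [0.4475, 0.3247, 0.0879]
ee_rot: [2.381, 2.048, -0.001]
force: [0.1, -0.6, -0.3]
width: 0.601
t [ 0.24 -0.23  6.98] w [ 0.   0.1 -0.2] | pos [0.4478 0.324  0.088 ] F [-1.  -0.9 -0.1] w 0.599 clk 15.35
```

View pics/w14.png

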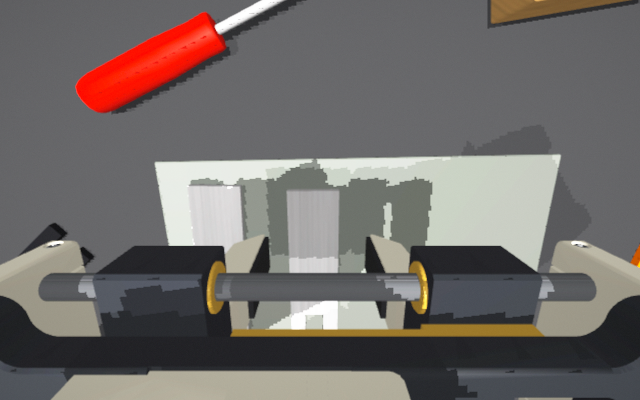

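View pics/s14.png

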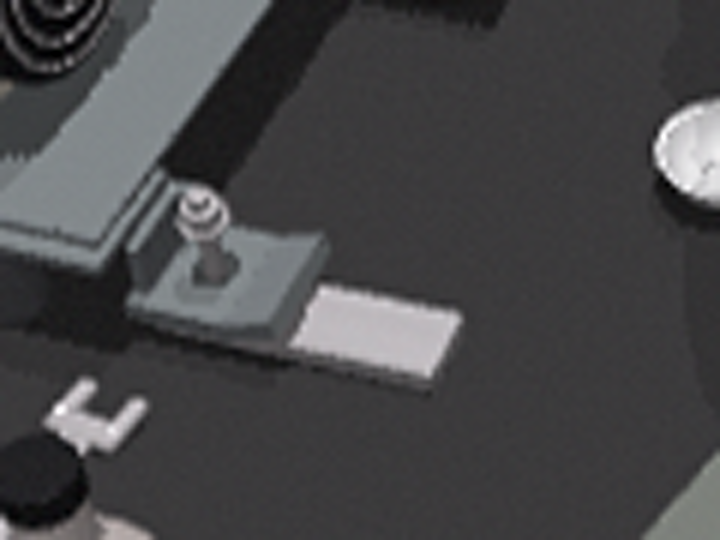

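Shim 3's end is at columns 288–339, centred. Descending, with a check before closing so the grip is deep enough.

```bash
python3 -m handwheel '[{"tx":0.1,"ty":-0.1,"tz":2,"wx":0,"wy":0,"wz":0,"claw":0.6},{"tx":0.2,"ty":-0.2,"tz":4,"wx":0,"wy":0,"wz":0,"claw":0.6},{"tx":0.2,"ty":-0.2,"tz":5.5,"wx":0,"wy":0,"wz":0,"claw":0.6},{"tx":0.2,"ty":-0.2,"tz":6.5,"wx":0,"wy":0,"wz":0,"claw":0.6},{"tx":0.2,"ty":-0.2,"tz":6.8,"wx":0,"wy":0,"wz":0,"claw":0.6},{"tx":0.2,"ty":-0.2,"tz":6.8,"wx":0,"wy":0,"wz":0,"claw":0.6},{"tx":0.2,"ty":-0.2,"tz":6.8,"wx":0,"wy":0,"wz":0,"claw":0.6}]'
python3 - <<'E'
from h import *
go([.4459,.3266],.0040,-8.5)
E
```

```text
clock: 15.93
position: [0.4456, 0.3282, 0.0205]
ee_rot: [2.381, 2.049, 0.001]
force: [-0.4, -0.7, 0.8]
width: 0.601
t [-0.15  0.05  0.25] w [ 0.  -0.  -0.1] | pos [0.4456 0.3282 0.0205] F [-0.4 -0.7  0.8] w 0.601 clk 15.9333
```

```bash
python3 -m handwheel '[{"tx":-0.1,"ty":0,"tz":0.15,"wx":0,"wy":0,"wz":0,"claw":0.6},{"tx":-0.1,"ty":0,"tz":0.27,"wx":0,"wy":0,"wz":0,"claw":0.6},{"tx":-0.1,"ty":0,"tz":0.27,"wx":0,"wy":0,"wz":0,"claw":0.3},{"tx":-0.1,"ty":0,"tz":0.27,"wx":0,"wy":0,"wz":0,"claw":0.3},{"tx":-0.1,"ty":0,"tz":0.27,"wx":0,"wy":0,"wz":0,"claw":0.3},{"tx":-0.1,"ty":0,"tz":0.27,"wx":0,"wy":0,"wz":0,"claw":0.3},{"tx":-0.1,"ty":0,"tz":0.27,"wx":0,"wy":0,"wz":0,"claw":0.3}]' 60
```

```text
clock: 16.52
position: [0.4448, 0.3278, 0.0174]
ee_rot: [-2.38, -2.05, -0.001]
force: [-0.8, -1.0, 1.6]
width: 0.423
```

```bash
python3 -m handwheel '[{"tx":0,"ty":0,"tz":-1,"wx":0,"wy":0,"wz":0,"claw":0.3},{"tx":0,"ty":0,"tz":-3,"wx":0,"wy":0,"wz":0,"claw":0.3},{"tx":0,"ty":0,"tz":-5,"wx":0,"wy":0,"wz":0,"claw":0.3},{"tx":0,"ty":0,"tz":-5,"wx":0,"wy":0,"wz":0,"claw":0.3},{"tx":0,"ty":0,"tz":-5,"wx":0,"wy":0,"wz":0,"claw":0.3}]'
python3 - <<'E'
from h import *
p,d=vision.get_image("wrist"); cv2.imwrite("pics/w15.png",p)
go(frompump(0,205),.05,YAW)
E
```

```text
clock: 16.93
position: [0.4453, 0.3283, 0.0685]
ee_rot: [-2.38, -2.05, -0.004]
force: [0.8, 0.2, -1.8]
width: 0.422
t [-20.82  11.29   0.34] w [  0.   -0.  -17.9] | pos [0.4446 0.3278 0.0675] F [-0.6  0.8 -2.8] w 0.42 clk 16.9833
```

View pics/w15.png

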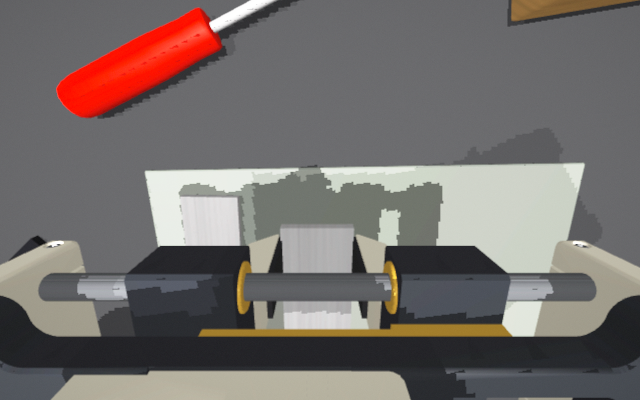

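Shim 3 is held deep, with the tips 3.4 mm up. Carrying it over.

```bash
python3 -m handwheel '[{"tx":-3,"ty":1.6,"tz":0,"wx":0,"wy":0,"wz":-4,"claw":0.3},{"tx":-6,"ty":3.2,"tz":0,"wx":0,"wy":0,"wz":-8,"claw":0.3},{"tx":-9.5,"ty":5.2,"tz":0,"wx":0,"wy":0,"wz":-12,"claw":0.3},{"tx":-13,"ty":7,"tz":0,"wx":0,"wy":0,"wz":-16,"claw":0.3},{"tx":-16.5,"ty":9,"tz":0,"wx":0,"wy":0,"wz":-17.9,"claw":0.3},{"tx":-19.5,"ty":10.6,"tz":0.3,"wx":0,"wy":0,"wz":-17.9,"claw":0.3},{"tx":-20.6,"ty":11.1,"tz":0.3,"wx":0,"wy":0,"wz":-17.9,"claw":0.3},{"tx":-20.6,"ty":11.1,"tz":0.3,"wx":0,"wy":0,"wz":-17.9,"claw":0.3},{"tx":-20.6,"ty":11.1,"tz":0.3,"wx":0,"wy":0,"wz":-17.9,"claw":0.3}]'
python3 - <<'E'
from h import *
tines("pics/s16.png")
go(frompump(0,205),.0165,YAW)
E
```

```text
clock: 17.73
position: [0.5234, 0.1069, 0.0634]
ee_rot: [-2.034, -2.393, 0.002]
force: [-0.0, 0.6, -2.1]
width: 0.421
84 22 x -19.2 20.5 z 51.4 [0 4 2 3 0 0 0 0 3 5 4 1]
92 25 x -22.1 19.3 z 51.6 [2 3 1 5 0 0 0 2 3 3 6 0]
100 21 x -19.6 20.4 z 51.2 [0 4 3 2 0 0 0 2 0 6 3 1]
108 30 x -21.0 20.2 z 51.9 [1 2 4 5 0 1 2 2 5 3 4 1]
116 25 x -20.0 19.3 z 53.1 [0 3 1 2 2 2 2 4 2 4 3 0]
124 8 x 9.6 18.8 z 51.9 [0 0 0 0 0 0 0 0 2 2 4 0]
ymin 84.13101855952692 tcp [ -1.80537313 208.38968102] 0.06352370253619953
t [-0.34  0.19  3.3 ] w [-0.1 -0.  -0. ] | pos [0.5232 0.1083 0.0635] F [ 0.   0.1 -1.7] w 0.425 clk 17.7833
```

View pics/s16.png

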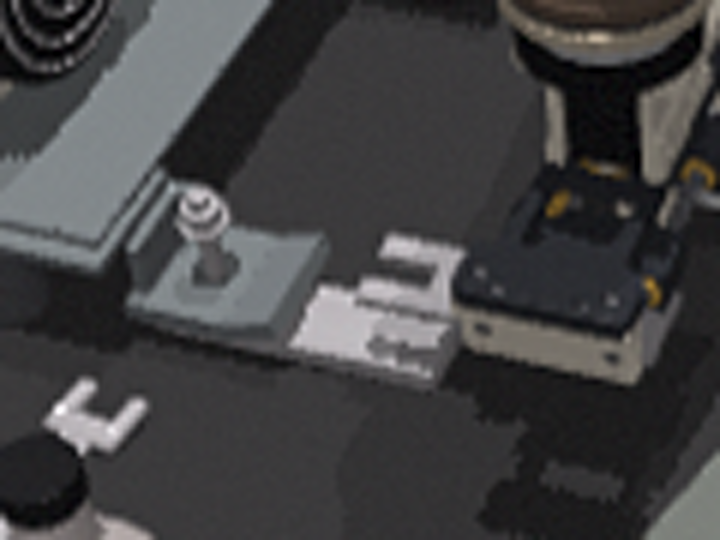

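The third shim is almost level and centred. Lowering it with a 1° tilt correction.

```bash
python3 -m handwheel '[{"tx":0,"ty":0.1,"tz":1,"wx":0,"wy":-0.5,"wz":0,"claw":0.3},{"tx":0,"ty":0.1,"tz":2,"wx":0,"wy":-1,"wz":0,"claw":0.3},{"tx":0,"ty":0.1,"tz":2.8,"wx":0,"wy":-1,"wz":0,"claw":0.3},{"tx":0,"ty":0.1,"tz":3.2,"wx":0,"wy":-1,"wz":0,"claw":0.3},{"tx":0,"ty":0.1,"tz":3.2,"wx":0,"wy":-1,"wz":0,"claw":0.3},{"tx":0,"ty":0.1,"tz":3.2,"wx":0,"wy":-1,"wz":0,"claw":0.3}]'
python3 - <<'E'
from h import *
tines("pics/s17.png"); print(sensors.observe()["force"])
E
```

```text
clock: 18.28
position: [0.5246, 0.1078, 0.0317]
ee_rot: [2.024, 2.386, -0.019]
force: [-0.2, -0.1, -3.2]
width: 0.422
67 16 x -15.3 22.2 z 11.4 [0 0 3 2 2 1 2 2 0 0 2 2]
75 14 x -16.3 22.9 z 11.5 [0 1 0 1 3 3 0 0 2 2 1 1]
83 28 x -18.6 22.7 z 20.9 [0 1 3 5 5 2 0 0 2 3 3 4]
91 30 x -20.4 21.4 z 21.6 [1 3 4 4 4 2 0 0 5 3 2 2]
99 25 x -20.7 21.1 z 21.0 [1 2 3 1 4 3 0 0 2 3 4 2]
107 26 x -18.6 20.7 z 21.3 [0 2 2 7 0 1 0 1 3 4 4 2]
115 31 x -19.0 18.8 z 22.5 [0 4 3 3 3 4 4 2 3 2 3 0]
123 21 x -20.1 22.7 z 23.1 [1 1 0 2 2 2 2 1 3 2 3 2]
ymin 68.026690012636 tcp [-1.31174848e-01  2.07538079e+02] 0.03214045665436545
[ 0.82958567  0.83940913 -2.73637018]
```

View pics/s17.png

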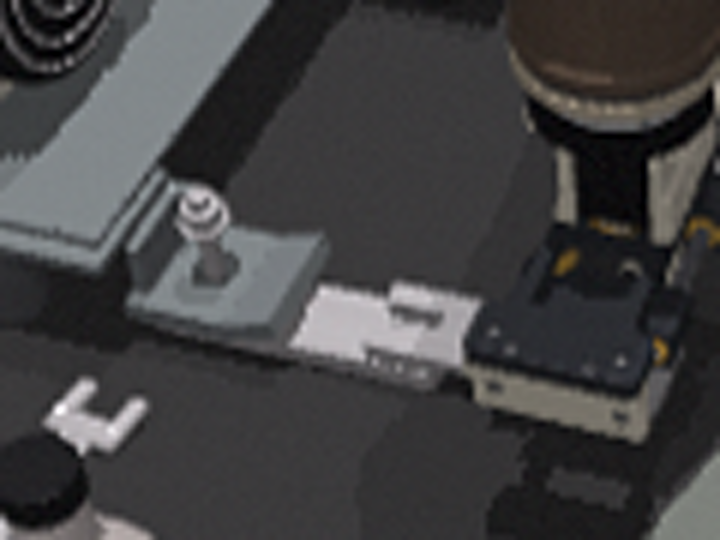

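The tine tops are 9.6 mm above shim 2's top, so there is 3.6 mm of clearance, with about 2° of droop left. Levelling and lowering the rest.

```bash
python3 -m handwheel '[{"tx":0,"ty":0,"tz":0.2,"wx":0,"wy":-0.8,"wz":0,"claw":0.3},{"tx":0,"ty":0,"tz":0.4,"wx":0,"wy":-1.6,"wz":0,"claw":0.3},{"tx":0,"ty":0,"tz":0.55,"wx":0,"wy":-1.6,"wz":0,"claw":0.3},{"tx":0,"ty":0,"tz":0.6,"wx":0,"wy":-1.6,"wz":0,"claw":0.3},{"tx":0,"ty":0,"tz":0.6,"wx":0,"wy":-1.6,"wz":0,"claw":0.3},{"tx":0,"ty":0,"tz":0.6,"wx":0,"wy":-1.6,"wz":0,"claw":0.3}]'
python3 - <<'E'
from h import *
tines("pics/s18.png"); s=sensors.observe(); print(s["force"],R.from_rotvec(s["ee_rot"]).as_matrix().round(3))
E
```

```text
clock: 18.83
position: [0.525, 0.1075, 0.0263]
ee_rot: [2.01, 2.369, -0.046]
force: [0.4, -0.5, -2.3]
width: 0.424
67 31 x -18.8 23.2 z 10.8 [0 2 3 2 4 3 2 3 5 1 3 3]
75 21 x -16.3 22.0 z 10.7 [0 1 1 3 4 1 2 2 2 2 1 2]
83 31 x -18.2 22.1 z 19.6 [0 2 3 4 7 1 2 0 2 1 5 4]
91 30 x -17.7 20.2 z 19.3 [0 2 2 6 4 2 2 0 3 3 5 1]
99 32 x -20.3 20.1 z 18.9 [1 0 4 8 4 2 1 0 1 5 5 1]
107 32 x -17.8 22.5 z 18.9 [0 2 4 3 5 0 2 1 2 5 3 5]
115 31 x -18.9 20.1 z 19.6 [0 3 3 2 4 4 1 5 3 2 3 1]
123 30 x -20.4 22.6 z 18.6 [1 3 3 3 3 3 3 1 2 3 3 2]
ymin 67.91033254753019 tcp [-8.24740906e-02  2.07283840e+02] 0.026308633781151135
[-0.50695567  0.88463107 -2.31420293] [[-0.163  0.987  0.007]
 [ 0.986  0.163 -0.045]
 [-0.045  0.    -0.999]]
```

View pics/s18.png

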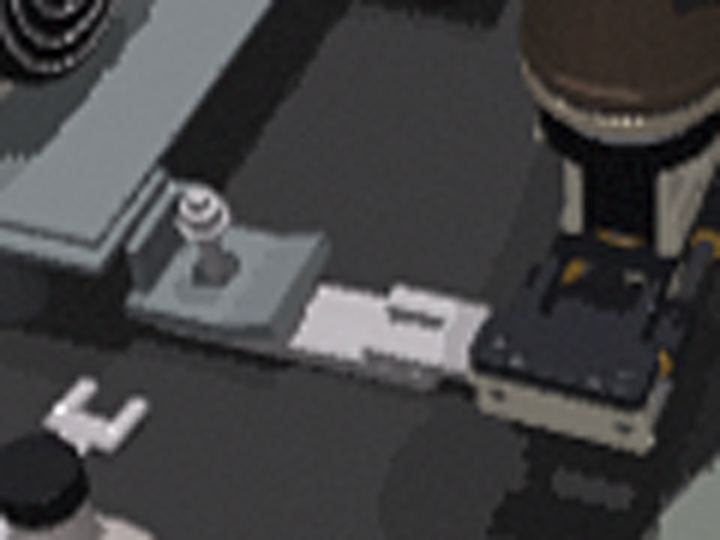

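Level, 2.2 mm above shim 2. I'll slide up to just before the ramp and settle onto the stack.

```bash
python3 -m handwheel '[{"tx":-1,"ty":-0.1,"tz":0.1,"wx":0,"wy":0,"wz":0,"claw":0.3},{"tx":-2.3,"ty":-0.1,"tz":0.2,"wx":0,"wy":0,"wz":0,"claw":0.3},{"tx":-3.6,"ty":-0.1,"tz":0.3,"wx":0,"wy":0,"wz":0,"claw":0.3},{"tx":-4.6,"ty":-0.1,"tz":0.37,"wx":0,"wy":0,"wz":0,"claw":0.3},{"tx":-4.6,"ty":-0.1,"tz":0.39,"wx":0,"wy":0,"wz":0,"claw":0.3},{"tx":-4.6,"ty":-0.1,"tz":0.39,"wx":0,"wy":0,"wz":0,"claw":0.3}]'
python3 - <<'E'
from h import *
tines("pics/s19.png"); s=sensors.observe(); print(s["force"])
E
```

```text
clock: 19.38
position: [0.532, 0.0593, 0.025]
ee_rot: [2.012, 2.365, -0.046]
force: [0.4, -5.2, 5.8]
width: 0.427
18 31 x -29.7 26.3 z 25.0 [1 3 2 2 1 2 3 4 2 3 2 2]
26 26 x -27.4 26.3 z 27.8 [1 1 2 2 2 3 1 2 2 2 2 2]
42 24 x -21.1 20.3 z 16.3 [1 2 3 2 3 3 1 2 1 2 3 1]
50 35 x -20.0 22.3 z 16.6 [1 2 3 5 4 3 0 0 2 3 8 4]
58 33 x -20.8 21.3 z 17.5 [1 2 3 5 4 1 1 1 2 3 5 5]
66 33 x -20.8 21.1 z 17.8 [1 3 3 1 3 3 3 2 5 4 4 1]
74 13 x -16.5 21.5 z 18.1 [0 1 0 0 0 1 0 1 0 2 4 4]
ymin 18.665576834532484 tcp [ -1.11637662 158.54242391] 0.025017794757823987
[-0.73615449 -5.30315003  5.68082812]
```

View pics/s19.png

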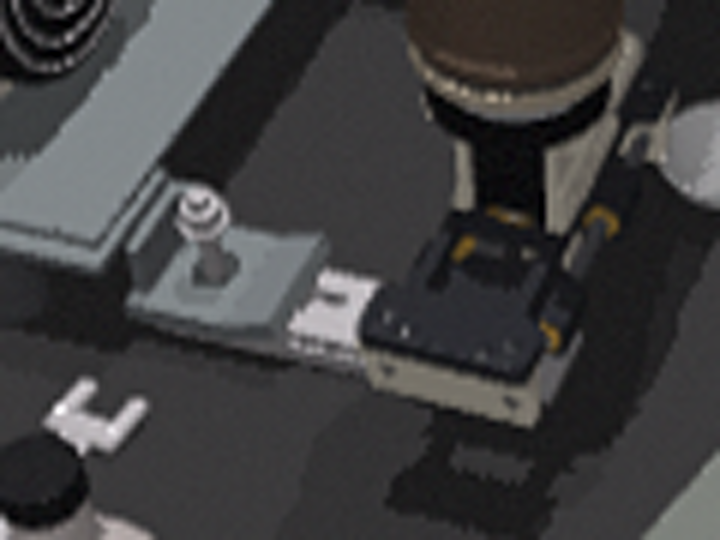

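The nose is entering, resting lightly on the stack (Fz about 5.7 N). I'll ease up 0.5 mm and push on in stages, watching the force.

```bash
python3 -m handwheel '[{"tx":-0.6,"ty":0.05,"tz":-0.02,"wx":0,"wy":0,"wz":0,"claw":0.3},{"tx":-1.2,"ty":0.1,"tz":0,"wx":0,"wy":0,"wz":0,"claw":0.3},{"tx":-1.8,"ty":0.1,"tz":0.03,"wx":0,"wy":0,"wz":0,"claw":0.3},{"tx":-2.4,"ty":0.1,"tz":0.06,"wx":0,"wy":0,"wz":0,"claw":0.3},{"tx":-2.8,"ty":0.1,"tz":0.08,"wx":0,"wy":0,"wz":0,"claw":0.3},{"tx":-2.8,"ty":0.1,"tz":0.08,"wx":0,"wy":0,"wz":0,"claw":0.3}]'
python3 - <<'E'
from h import *
p,d=vision.get_image("scene"); cv2.imwrite("pics/s20.png",cv2.resize(p[160:250,190:310],None,fx=6,fy=6,interpolation=cv2.INTER_CUBIC))
s=sensors.observe(); print(inpump(s["position"]),s["position"][2],s["force"],s["ft_torque"],s["width"])
E
```

```text
clock: 19.93
position: [0.5383, 0.0396, 0.0263]
ee_rot: [2.007, 2.375, -0.035]
force: [-2.5, 18.5, 13.4]
width: 0.42
[  1.86228383 138.15486247] 0.026303151141247684 [-3.48787875 17.37782875 13.7672904 ] [ 4.02298578  0.90484107 -0.06973927] 0.4187377412601242
```

View pics/s20.png

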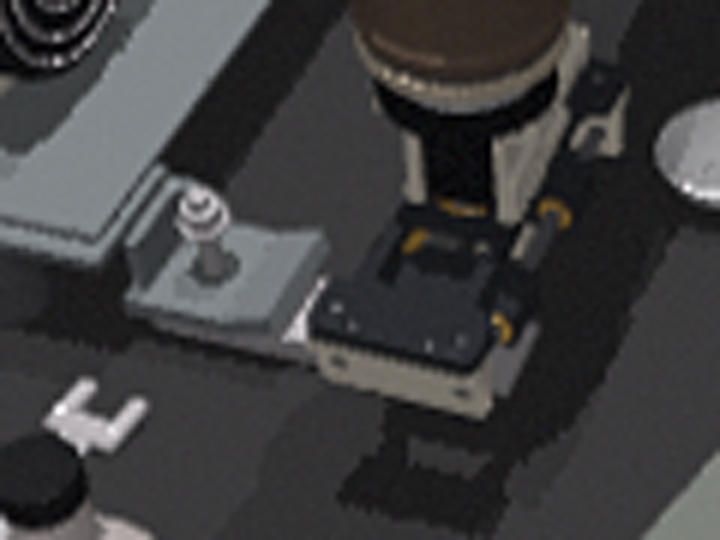

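The drag is 17 N, in the stated range, with the nose at about y = 15 under the foot. Fz is 14 N, so I'll ease up a little, recentre by 1.5 mm and continue.

```bash
python3 -m handwheel '[{"tx":-0.4,"ty":-0.1,"tz":-0.1,"wx":0,"wy":0,"wz":0,"claw":0.3},{"tx":-0.8,"ty":-0.2,"tz":-0.1,"wx":0,"wy":0,"wz":0,"claw":0.3},{"tx":-1.2,"ty":-0.2,"tz":-0.08,"wx":0,"wy":0,"wz":0,"claw":0.3},{"tx":-1.2,"ty":-0.2,"tz":-0.08,"wx":0,"wy":0,"wz":0,"claw":0.3}]'
python3 - <<'E'
from h import *
s=sensors.observe(); print(inpump(s["position"]),s["position"][2],s["force"],s["ft_torque"],s["width"])
print(R.from_rotvec(s["ee_rot"]).as_matrix().round(3))
E
```

```text
clock: 20.32
position: [0.5376, 0.024, 0.0265]
ee_rot: [2.009, 2.371, -0.041]
force: [0.2, 6.4, -0.5]
width: 0.425
[ -1.36707619 122.83921444] 0.026501236623835293 [ 0.22975617  6.39682602 -0.53349389] [1.80692079 0.01620246 0.08774169] 0.4252813222793794
[[-0.164  0.986  0.009]
 [ 0.985  0.164 -0.042]
 [-0.043  0.001 -0.999]]
```

It is sliding well: 6 N drag, Fz about 0. Continuing to home.

```bash
python3 -m handwheel '[{"tx":-0.5,"ty":0.05,"tz":0.02,"wx":0,"wy":0,"wz":0,"claw":0.3},{"tx":-0.9,"ty":0.1,"tz":0.04,"wx":0,"wy":0,"wz":0,"claw":0.3},{"tx":-1.3,"ty":0.1,"tz":0.06,"wx":0,"wy":0,"wz":0,"claw":0.3},{"tx":-1.6,"ty":0.1,"tz":0.07,"wx":0,"wy":0,"wz":0,"claw":0.3},{"tx":-1.6,"ty":0.1,"tz":0.07,"wx":0,"wy":0,"wz":0,"claw":0.3}]'
python3 - <<'E'
from h import *
s=sensors.observe(); print(inpump(s["position"]),s["position"][2],s["force"],s["ft_torque"],s["width"])
E
```

```text
clock: 20.73
position: [0.5408, 0.0093, 0.0265]
ee_rot: [2.009, 2.373, -0.041]
force: [-1.0, 10.7, 0.6]
width: 0.425
[ -0.55885302 107.7921399 ] 0.026485085825496003 [-1.04717853 10.69766782  0.63804026] [2.48354098 0.27077919 0.00419662] 0.42512677698189216
```

```bash
python3 -m handwheel '[{"tx":-0.3,"ty":0,"tz":0.01,"wx":0,"wy":0,"wz":0,"claw":0.3},{"tx":-0.5,"ty":0,"tz":0.02,"wx":0,"wy":0,"wz":0,"claw":0.3},{"tx":-0.7,"ty":0,"tz":0.03,"wx":0,"wy":0,"wz":0,"claw":0.3},{"tx":-0.8,"ty":0,"tz":0.03,"wx":0,"wy":0,"wz":0,"claw":0.3},{"tx":-0.8,"ty":0,"tz":0.03,"wx":0,"wy":0,"wz":0,"claw":0.3}]'
python3 - <<'E'
from h import *
s=sensors.observe(); print(inpump(s["position"]),s["position"][2],s["force"],s["ft_torque"],s["width"])
E
```

```text
clock: 21.15
position: [0.5421, 0.002, 0.0265]
ee_rot: [2.008, 2.373, -0.041]
force: [-1.1, 11.7, 0.6]
width: 0.424
[ -0.52997643 100.38597076] 0.02651220108045646 [-1.06701614 11.73209425  0.55132851] [ 2.8806087   0.26109815 -0.02379129] 0.4243641411987052
```

```bash
python3 -m handwheel '[{"tx":-0.1,"ty":0,"tz":0,"wx":0,"wy":0,"wz":0,"claw":0.3},{"tx":-0.2,"ty":0,"tz":0.01,"wx":0,"wy":0,"wz":0,"claw":0.3},{"tx":-0.2,"ty":0,"tz":0.01,"wx":0,"wy":0,"wz":0,"claw":0.3}]'
python3 -m handwheel '[{"tx":-0.1,"ty":0,"tz":0,"wx":0,"wy":0,"wz":0,"claw":0.3},{"tx":-0.2,"ty":0,"tz":0.01,"wx":0,"wy":0,"wz":0,"claw":0.3},{"tx":-0.2,"ty":0,"tz":0.01,"wx":0,"wy":0,"wz":0,"claw":0.3}]'
python3 - <<'E'
from h import *
s=sensors.observe(); print(inpump(s["position"]),s["position"][2],s["force"],s["ft_torque"],s["width"])
p,d=vision.get_image("wrist"); cv2.imwrite("pics/w21.png",p)
p,d=vision.get_image("scene"); cv2.imwrite("pics/s21.png",cv2.resize(p[160:250,190:310],None,fx=6,fy=6,interpolation=cv2.INTER_CUBIC))
E
```

```text
clock: 21.4
position: [0.5421, 0.0017, 0.0265]
ee_rot: [2.008, 2.376, -0.039]
force: [-3.2, 17.1, 2.5]
width: 0.421
clock: 21.65
position: [0.5422, 0.0015, 0.0265]
ee_rot: [2.007, 2.378, -0.038]
force: [-3.4, 21.5, 4.9]
width: 0.418
[-0.4970703 99.8804003] 0.026478190963499015 [-3.37429805 21.50900789  4.88824385] [ 5.19553142  0.93013258 -0.12090044] 0.41809463097907174
```

View pics/w21.png

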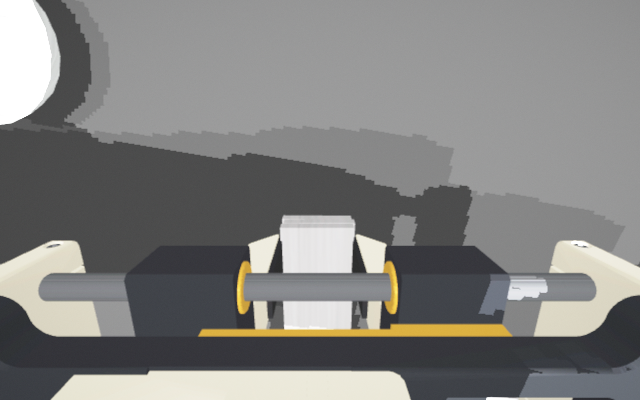

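View pics/s21.png

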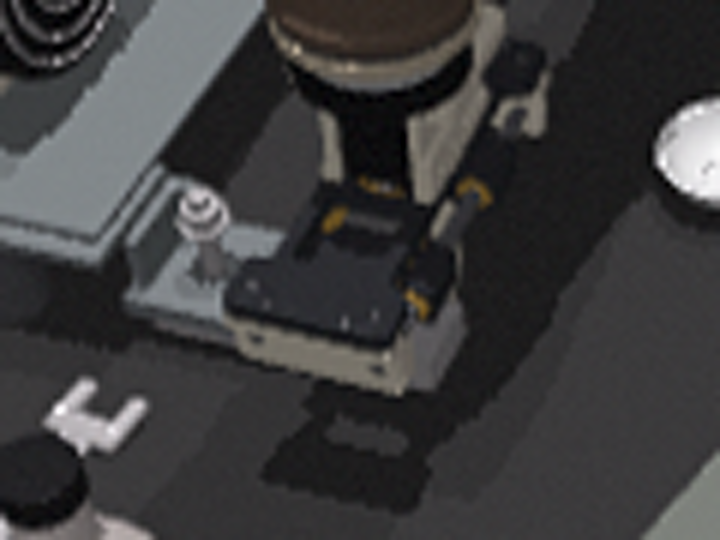

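It stopped firmly at 99.9 mm, as shim 1 did, and the push rose to 21 N. Now I'll check the foot's rise and the end faces of the stack.

```bash
python3 - <<'E'
from h import *
for n in ("top","scene"):
    c=cam(n); D=[vision.get_image(n) for _ in range(2)]; d=np.median([x[1] for x in D],0); C=cloud(c,d)
    v=(d>0); x,y,z=C[...,0],C[...,1],C[...,2]
    P=C.reshape(-1,3); 
    p=np.radians(YAW); q=P[:,:2]-STUD; a=q@[np.cos(p),np.sin(p)]*1000; b=q@[-np.sin(p),np.cos(p)]*1000
    for nm,k in (("flat",(a>12)&(a<27)&(b>-22)&(b<12)&(P[:,2]<.04)&(P[:,2]>.015)),("flat-",(a<-12)&(a>-27)&(b>-22)&(b<12)&(P[:,2]<.04)&(P[:,2]>.015)),("bench",(abs(a)>45)&(abs(a)<100)&(b>-20)&(b<60)&(P[:,2]<.005)),("skidrail",(a>-60)&(a<20)&(b<-60)&(b>-75)&(P[:,2]<.08)&(P[:,2]>.05))):
        print(n,nm,k.sum(),np.median(P[k,2]*1000).round(2) if k.sum() else None)
    if n=="top": cv2.imwrite("pics/t22.png",cv2.resize(D[0][0][140:240,330:460],None,fx=6,fy=6,interpolation=cv2.INTER_CUBIC))
w=cv2.imread("pics/w21.png"); cv2.imwrite("pics/w21c.png",cv2.resize(w[200:340,230:410],None,fx=4,fy=4,interpolation=cv2.INTER_NEAREST))
E
```

```text
top flat 0 None
top flat- 0 None
top bench 0 None
top skidrail 0 None
scene flat 54 27.78
scene flat- 26 26.82
scene bench 539 -1.13
scene skidrail 101 68.55
```

View pics/w21c.png

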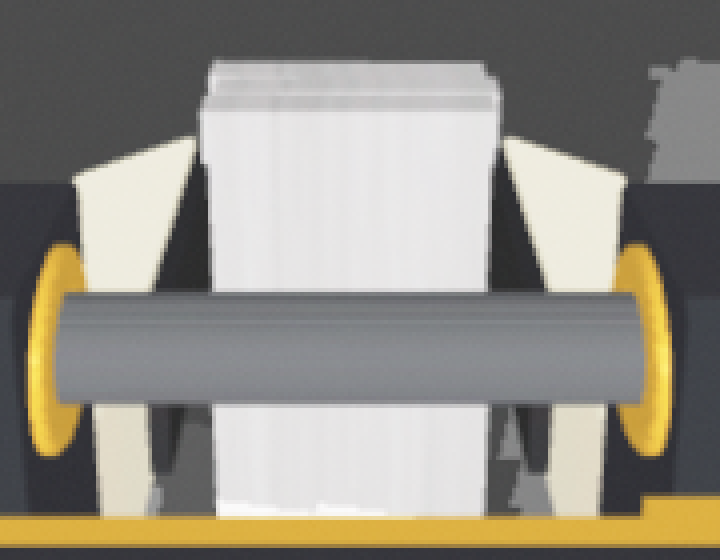

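View pics/t22.png

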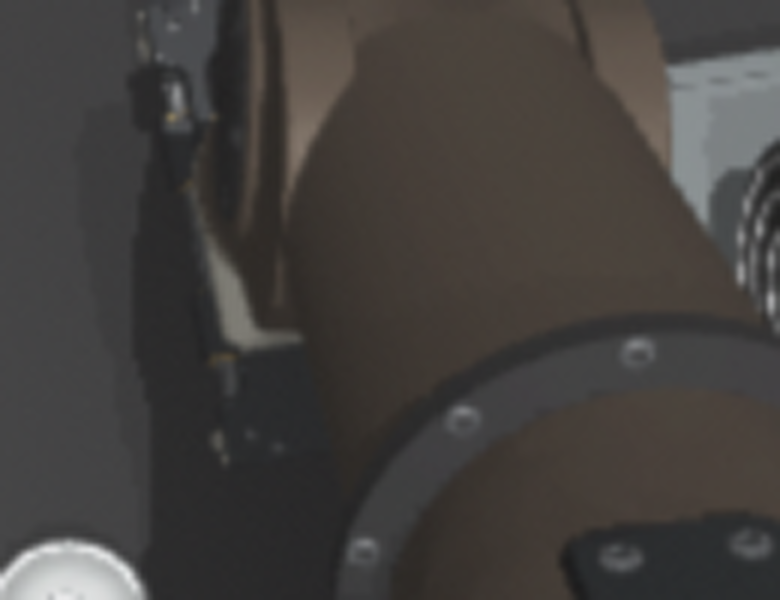

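```bash
python3 - <<'E'
from h import *
s=sensors.observe(); c=cam("wrist")
for row,z in ((227,.018),(223.7,.012),(215.2,.0)):
    P=at_z(c,[[317,row]],z)[0]; print(row,z,inpump(P).round(1))
print(s["force"],s["width"],inpump(s["position"]),s["clock"],np.abs(s["dq"]).max())
p,d=vision.get_image("scene"); cv2.imwrite("pics/s23.png",p)
E
```

```text
227 0.018 [  0.3 115.6]
223.7 0.012 [  0.3 115.1]
215.2 0.0 [  0.3 115.6]
[-3.48399577 22.34487243  3.96712402] 0.42209589055709673 [-0.5304118  99.92438543] 21.95 0.0015033892622683689
```

View pics/s23.png

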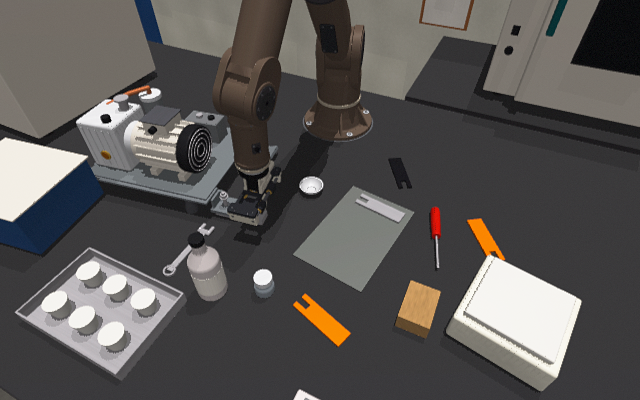

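All three outer ends lie at 115 to 116 mm, against 115 for home. The foot is up 2.5 to 3 mm, the push and grip are steady, and shim 4 and the bystanders are where they were. Handing in.

```bash
python3 - <<'E'
from cell import arm
print(arm.sign_off())
E
```

```text
the job is handed in; nothing more can be done
None
```

The job is handed in at about 22 s on the robot's clock. Three grey shims are stacked under the free foot, and the gripper still holds the top one, pushed home. I measured the gap at about 15.5 mm, so three 6 mm shims were the fewest that would lift the corner. The fourth shim stayed on the mat.

**Last checks:**
- **Home:** all three outer ends measured 115.1 to 115.6 mm from the stud axis, where home is 115. The top shim met a firm stop at about 22 N and was held with a 60 N grip setting.
- **Lift:** the scene camera's depth showed the foot risen by about 2.5 to 3.4 mm, with its underside 18 to 19 mm above the bench. That agrees with 18 mm of shims and a corner clear of the jack.
- **Other things:** the last scene picture showed the other items on the bench where they started.

**Failed or disagreed:**
- The first move call was refused with "invalid input", and nothing moved. Rows with every key worked after that.
- Shims 2 and 3 drooped a few degrees in the grip, and I levelled them by tilting the tool.
- An early depth reading put shim 1's outer end at about 117 mm, roughly 2 mm beyond home. The closer final reading gave about 115.6 mm.
- The arm blocked the top camera at the end, so the lift rests on the scene camera alone.

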